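Tighten the mirror cabinet's hinge bolt with a click wrench

ROBOT

A 6-joint arm with a two-finger parallel gripper is mounted at the origin on the work surface. World frame = base frame: x ahead of the robot, y to its left, z up, the work surface at z = 0. Lengths are in mm, angles in rad, forces in N, time in s.
With the tool pointing down it reaches from about 400 to 825 mm from the base axis. Payload 7 kg.
Tool frame: the origin (TCP) lies on the centre line of the jaws, within the pads' length; the fingertips stand 19 mm ahead of it and the grasp point (between the pads) is the TCP; x points along the fingers, y is the direction in which the jaws open and shut, and the axes are right-handed (so a half turn about x gives the same grasp; the last joint's range is limited). The gripper opens to 88 mm and grips with 3 to 60 N. Pads are 19 mm wide; open, the fingers measure 130 mm over their backs; the gripper's body (78 mm by 193 mm) begins 47 mm behind the grasp point.
Start: joints at [-1.043, 0.359, 0.012, 0, -1.224, -0.288], TCP at [160.292, -655.669, 245.561] pointing down, gripper open.
Joint ranges: [-3.07, 3.07], [-1.43, 2.12], [-1.02, 1.25], [-3.03, 1.67], [-3.05, -0], [-3.03, 3.03]. Speed limits (rad/s): [2.39, 2.39, 3.01, 3.14, 3.14, 3.14].

INTERFACE

Orientations are given as a 3x3 rotation matrix whose columns are the frame's x, y, z axes.
In Python, from plant import r, optics gives the robot as it stands. The module is installed in compiled form; this text tells all that it offers.
- The arm moves only by the shell command python3 -m creep 'ROWS'. ROWS is JSON, a list of rows, each an object of numbers: "jaw": the closure, from 0 (fully open) to 1 (shut); "x", "y", "z": the shift along the tool's x, y, z scaled (see below); "turn": the turn about the tool's x scaled (see below). A call has 1 to 8 rows; each row shifts and turns the commanded pose from where the row before left it, along the tool's axes as they then stand; what a row does not reach is not made up. The controller multiplies each number of a shift by 120 mm and each number of a turn by pi/2 rad. A row lasts 1/12 s, in which the tool goes at most 41.7 mm and 7.16 degrees, less where a joint would pass 70% of its speed; a pose out of reach is approached as far as the arm can. A call with a number of a shift or a turn outside -1 to 1 is refused whole. A call with a gripper value outside its range is refused whole. The fingers move at their own pace and stop on an object; the grip force is fixed at half the most. Time passes only in rows, so rows that do not move let the fingers close. It gives the time, the measured TCP pose, the force and the opening at its end, in the units of the state.
- r.get_state(): the state, without advancing time (a new reading comes with each control period).
- optics.get_image(name): name is "side" or "top" or "wrist"; returns (picture, depth): 384x512x3 uint8, red, green, blue; 384x512 float32, mm along the optical axis (not along the pixel's ray), 0 where there is no reading.
- optics.calibration(name): a dict with "intrinsics" (3x3 intrinsics, pixels), "world_to_cam" (4x4, takes a point from world to camera coordinates); the wrist camera has in their place "hand_eye" (4x4, takes a point from camera to tool coordinates, whose origin is the TCP and whose axes are the tool frame's). Camera axes: x right, y up, looking along -z (the intrinsics and any distortion apply to the point x, -y, -z); pixel columns grow to the right and rows downward; lengths in mm; the calibration is good to about 2 mm. A picture is of the moment at which its call begins: read the wrist's pose just before it. calibration takes no time and is no camera call.
- r.sign_off(): hands the job in, once; it reports no verdict.
The state is a dict: "clock": time; "joint_pos": joint angles; "joint_velocities": joint speeds; "joint_efforts": joint torques, N m; "tcp_pos": TCP position; "tool_rot": TCP orientation; "ft_force": force on the tool from outside, world axes, zero at the start; "ft_torque": the same for the moment, N m; "width": finger opening in mm.
Only numpy, scipy, OpenCV 4.12 (cv2) and the standard library are available. Lean on these libraries where they do the work, as an engineer would, in place of code of your own. Each camera call takes 0.05 s, during which the arm holds its last target.

TASK

The hinge of the mirrored cabinet's door has worked loose. Take the click wrench from the cork mat, set its square socket gently and fully down over the square bolt head on top of the cabinet, and tighten the bolt clockwise (seen from above) until the wrench's breakaway joint trips; stop there, do not force it on past the click and do not turn the bolt back. Then ease the wrench off without wrenching at it and lay it back on the cork mat, level and with its joint left as it tripped, without disturbing the other things.

Things in the scene. Friction and masses are not known exactly. Their poses are not given: they have to be found in the camera images.
- wrench: Click-handle wrench (head and handle), steel with black rubber grip, 206 mm from socket axis to butt, 48 mm tall, about 0.35 kg. Origin on the socket's axis at the underside; x runs out along the handle, z up. The grip is a bar 22 mm wide, 18 mm high, its middle 40 mm above the underside, from 70 to 180 mm out; a 27 mm butt at the end reaches down to the underside, so the wrench lies level
- wrench_grip (a point): Middle of the wrench's grip, on the handle's centre line, 115 mm from the socket's axis and 40 mm above the underside, within 35 mm of the centre of mass; axes as the wrench
- breakaway (a point): On the socket's axis at the middle of the wrench's round head (48 mm across, 27 to 48 mm above the underside), where the breakaway joint sits; axes as the wrench. Below the trip torque (about 1.4 N m, some 8 to 12 N across the grip) socket and handle turn as one; counter-clockwise it never gives
- socket_mouth (a point): Centre of the socket's open underside. Square hole 29 mm wide, 16 mm deep, flats parallel to this point's x and y; 39 mm square outside. Axes turn with the socket: parallel to the wrench's until the joint trips; then the handle slips on clockwise over the socket while the torque rises no further, up to a hard stop at 0.35 rad. Tripped from 0.10 rad, forced at 0.30. It stays bent when let go
- bolt_top (a point): Centre of the top of the upright square steel bolt head on one end of the cabinet's top: 26 mm wide, 12 mm high, flats parallel to this point's x and y, plus a 20 mm square pilot 4 mm high on top (this point is the pilot's top; the cabinet's top lies 30 mm lower). Fully seated, the hole's roof rests on the pilot: the socket mouth is 16 mm below this point. Axes turn with the bolt
- bolt_corner (a point): A corner of the bolt head's upper edge, 18 mm from the bolt's axis and 4 mm below bolt_top; turns with the bolt. The bolt runs easily clockwise (about 0.15 N m) and comes up tight at a place that differs each time, 0.5 to 1.05 rad from its start; it stays where it is left. Socket on bolt has up to 0.12 rad of play either way
- cabinet: White cabinet standing fixed on the table, 135 mm deep (x), 360 mm wide (y), 220 mm high, the open side with the mirrored swing door towards its +x, its closed back towards the robot. Origin at the middle of the underside (75 mm from the back face, 60 mm from the front edge). The bolt's axis stands at x = 35 mm, y = -145 mm from the origin; the door stands open from that end, its top 216 mm high
- mat: Cork mat fixed on the table, 270 by 160 by 4 mm, its origin at the middle of its underside, long side along its x axis; the wrench lies along it, with the handle towards the mat's +x
- mate: White porcelain mate, 80 mm wide, 85 mm tall, standing inside the cabinet; origin at its underside, z up
- silicone_cup: Grey silicone cup, 72 mm wide, 85 mm tall, inside the cabinet; origin at its underside, z up
- glass_jar: Glass jar with a steel twist cap, 76 mm wide, 120 mm tall, on the table; origin at its underside, z up
- tea_tin: Dark steel tin, 68 mm wide, 100 mm tall, on the cabinet's top at the end away from the bolt; origin at its underside, z up
- scoop: White plastic scoop, about 127 mm long and 32 mm high, on the table; origin under its bowl, handle along its x axis
- bombilla: Curved steel bombilla, about 185 mm long and 7 mm thick, lying on the table; origin near its middle
There are look-alikes about, which are no part of the job. Of the things shaped like the wrench, the steel one is meant.

How it is judged (in metres and radians):
On the way, in this order (a step that is already met when the one before it is completed fails the run):
1. the socket is fully down over the bolt head (horizontal distance between socket_mouth and bolt_top below 0.005 m and z of socket_mouth in the frame of bolt_top below -0.012 m and angle between wrench's own z axis and vertical below 0.15 rad), for 0.2 s.
2. with the socket still seated and the bolt turned up tight, the wrench's joint trips (all of step 1 and angle between the x axis of wrench and the x axis of socket_mouth, either way round above 0.1 rad and distance of bolt_corner from where it was at the start of the episode above 0.006 m), for 0.05 s.
At the end, for the whole second after the job is handed in: The wrench lies level (0.1 rad) and at rest on the cork mat, grip middle within 80 mm along and 60 mm across of the mat centre and 38 to 50 mm up, its joint left tripped (0.10 to 0.30 rad); the bolt head corner is still over 6 mm from where it started (x of wrench_grip in the frame of mat between -0.08 and 0.08 m and y of wrench_grip in the frame of mat between -0.06 and 0.06 m and z of wrench_grip in the frame of mat between 0.038 and 0.05 m and angle between wrench's own z axis and vertical below 0.1 rad and linear speed of wrench below 0.02 m/s and angle between the x axis of wrench and the x axis of socket_mouth, either way round between 0.1 and 0.3 rad and distance of bolt_corner from where it was at the start of the episode above 0.006 m); the robot touches nothing.
It fails at once if the wrench is forced on past the click: its joint bent more than 0.30 rad (angle between the x axis of wrench and the x axis of socket_mouth, either way round above 0.3 rad).
It fails at once if the wrench bears on the bolt with more than 150 N (contact force between wrench and cabinet above 150 N).
It fails at once if the robot pushes the cabinet with more than 10 N (contact force between any of the fingers, the arm and cabinet above 10 N).
It fails at once if one of the other things is moved more than 30 mm or tipped over (distance of any of mate, silicone_cup, glass_jar, tea_tin, scoop, bombilla from where it was at the start of the episode above 0.03 m or angle between any of mate, silicone_cup, glass_jar, tea_tin, scoop, bombilla's own z axis and vertical above 0.5 rad).
It also fails if it takes over 72 s, if anything falls off the work surface, if the arm or the gripper's body presses on something with over 40 N, if the wrist force passes 120 N, or if a joint passes its speed limit or range.

## Working session

There is one attempt and no reset: what is moved stays moved. The work goes in short steps, Python scripts to look and compute and a shell command to move; the robot and the scene stay as the last step left them, time stands still between calls to the robot, and variables do not carry over. Pictures are saved under pics/ and viewed, and the job is handed in when it is done.

```bash
mkdir -p pics; ls; python3 - <<'E'
from plant import r, optics
import cv2, numpy as np
s=r.get_state(); print(s)
for n in ["side","top","wrist"]:
    im,d=optics.get_image(n); cv2.imwrite(f"pics/{n}0.png",im[...,::-1]); np.savez(f"pics/{n}0.npz",im=im,d=d)
    print(n,{k:np.round(v,4).tolist() if hasattr(v,'shape') else v for k,v in optics.calibration(n).items()})
E
```

```text
pics
{'clock': 0.0, 'joint_pos': array([-1.04289271e+00,  3.59383392e-01,  1.10976159e-02, -3.65104030e-04,
       -1.22409581e+00, -2.88085626e-01]), 'joint_velocities': array([ 9.54206170e-04,  1.51478090e-03, -7.73347691e-04,  6.20458270e-05,
       -1.53683383e-03,  2.03434524e-04]), 'joint_efforts': array([ 7.42756620e-04, -5.82722390e+01,  2.93063951e+01,  6.99760839e+00,
        6.91613270e-03, -1.00749439e-04]), 'tcp_pos': array([ 160.20184789, -655.25927068,  244.63909125]), 'tool_rot': array([[-5.01888218e-04, -2.37404645e-01,  9.71410718e-01],
       [ 1.54240110e-03,  9.71409501e-01,  2.37405144e-01],
       [-9.99998685e-01,  1.61745580e-03, -1.21365799e-04]]), 'ft_force': array([-0.54830442,  0.10780401, -0.33526518]), 'ft_torque': array([-0.06502747,  0.01608096,  0.00120358]), 'width': 87.61638551026952}
side {'intrinsics': [[394.1926, 0.0, 252.2898], [0.0, 394.1926, 189.0626], [0.0, 0.0, 1.0]], 'world_to_cam': [[-0.4966, 0.8679, 0.0142, 349.6734], [-0.5504, -0.3275, 0.768, 101.2364], [0.6712, 0.3736, 0.6403, -1899.8833], [0.0, 0.0, 0.0, 1.0]]}
top {'intrinsics': [[362.3878, 0.0, 254.3524], [0.0, 362.3878, 185.0706], [0.0, 0.0, 1.0]], 'world_to_cam': [[0.0036, -1.0, 0.0029, -127.2792], [0.9857, 0.004, 0.1683, -511.0463], [-0.1683, 0.0022, 0.9857, -1561.9902], [0.0, 0.0, 0.0, 1.0]]}
wrist {'intrinsics': [[312.5869, 0.0, 257.948], [0.0, 312.5869, 193.955], [0.0, 0.0, 1.0]], 'hand_eye': [[0.0006, 0.2992, -0.9542, -139.4597], [1.0, 0.0005, 0.0007, -1.1766], [0.0007, -0.9542, -0.2992, -81.044], [0.0, 0.0, 0.0, 1.0]]}
```

View pics/side0.png

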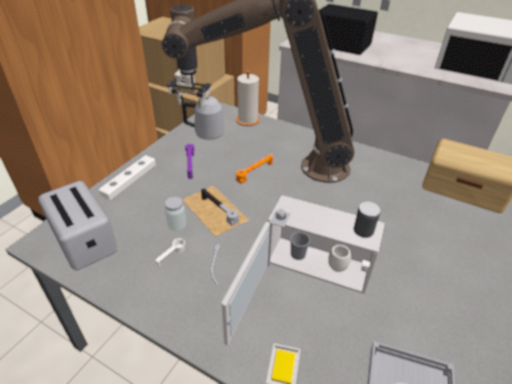

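View pics/top0.png

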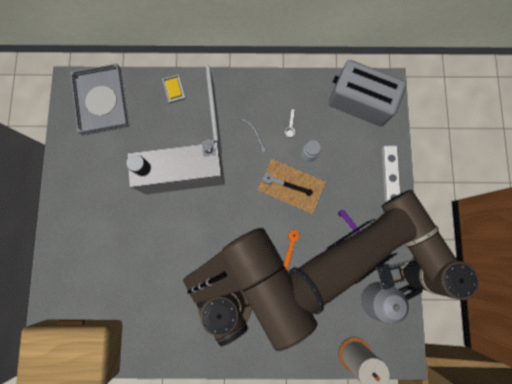

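View pics/wrist0.png

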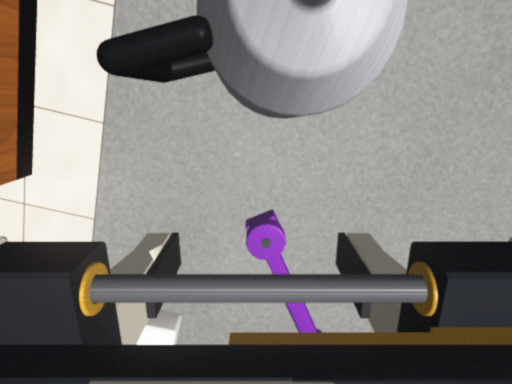

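The steel wrench lies on the mat in the top view: head near (268,181), butt near (310,191). The bolt is near (208,147). The orange and purple wrenches are decoys. Next I'll zoom in and measure.

```bash
cat > h.py <<'E'
import numpy as np, cv2
from plant import r, optics
def cam(name, s=None):
    c=optics.calibration(name); K=np.array(c["intrinsics"])
    if name=="wrist":
        s=s or r.get_state(); H=np.array(c["hand_eye"]); T=np.eye(4); T[:3,:3]=s["tool_rot"]; T[:3,3]=s["tcp_pos"]
        M=T@H
    else: M=np.linalg.inv(np.array(c["world_to_cam"]))
    return K,M
def ray(KM,uv):
    K,M=KM; uv=np.atleast_2d(np.asarray(uv,float))
    d=np.c_[(uv[:,0]-K[0,2])/K[0,0],-(uv[:,1]-K[1,2])/K[1,1],-np.ones(len(uv))]
    return M[:3,3], d@M[:3,:3].T
def plane(KM,uv,z):
    o,d=ray(KM,uv); return o+d*((z-o[2])/d[:,2])[:,None]
def depthpts(KM,uv,D):
    o,d=ray(KM,uv); return o+d*np.asarray(D).reshape(-1,1)
def proj(KM,P):
    K,M=KM; W=np.linalg.inv(M); p=np.atleast_2d(P)@W[:3,:3].T+W[:3,3]
    return np.c_[K[0,2]+K[0,0]*p[:,0]/-p[:,2],K[1,2]-K[1,1]*p[:,1]/-p[:,2]]
def tri(KM1,uv1,KM2,uv2):
    o1,d1=ray(KM1,uv1);o2,d2=ray(KM2,uv2);d1=d1[0];d2=d2[0]
    t=np.linalg.lstsq(np.c_[d1,-d2],o2-o1,rcond=None)[0]
    a=o1+d1*t[0];b=o2+d2*t[1]; return (a+b)/2,np.linalg.norm(a-b)
E
python3 - <<'E'
from h import *
f=np.load("pics/top0.npz");im,d=f["im"],f["d"]
KM=cam("top")
hsv=cv2.cvtColor(im,cv2.COLOR_RGB2HSV)
# mat: brownish in roi
roi=np.zeros(d.shape,np.uint8);roi[150:225,245:340]=1
m=((hsv[...,0]>8)&(hsv[...,0]<22)&(hsv[...,1]>80)).astype(np.uint8)*roi
cs,_=cv2.findContours(m,cv2.RETR_EXTERNAL,cv2.CHAIN_APPROX_NONE);c=max(cs,key=cv2.contourArea)
P=plane(KM,c[:,0,:],4)
rect=cv2.minAreaRect(P[:,:2].astype(np.float32));print("mat",rect,cv2.boxPoints(rect))
dk=((im.max(2)<60)).astype(np.uint8)*roi
ys,xs=np.nonzero(dk);keep=ys>150
P=plane(KM,np.c_[xs,ys],50);print("dark",cv2.minAreaRect(P[:,:2].astype(np.float32)),cv2.boxPoints(cv2.minAreaRect(P[:,:2].astype(np.float32))),len(xs))
for uv in [(268,181),(295,187),(208,147),(136,162),(312,149),(200,160),(160,170)]:
    D=d[uv[1],uv[0]];print(uv,depthpts(KM,[uv],[D]))
cv2.imwrite("pics/topc.png",cv2.resize(im[135:220,180:340,::-1],None,fx=5,fy=5,interpolation=cv2.INTER_CUBIC))
f=np.load("pics/side0.npz");im=f["im"]
cv2.imwrite("pics/sidec.png",cv2.resize(im[170:270,170:330,::-1],None,fx=5,fy=5,interpolation=cv2.INTER_CUBIC))
E
```

```text
mat ((516.7565307617188, -293.3310546875), (268.9145202636719, 160.17031860351562), 66.40278625488281) [[ 389.54407 -384.48685]
 [ 536.3213  -448.60373]
 [ 643.969   -202.17526]
 [ 497.19177 -138.05838]]
dark ((496.5993347167969, -315.61639404296875), (124.83464050292969, 21.247066497802734), 71.44003295898438) [[ 466.66107 -371.406  ]
 [ 486.8031  -378.16888]
 [ 526.5376  -259.82678]
 [ 506.39557 -253.0639 ]] 106
(268, 181) [[ 528.4218894  -185.47558678   52.73581509]]
(295, 187) [[ 502.98000235 -304.90792173   47.2029133 ]]
(208, 147) [[627.55772778  57.71012453 247.88735387]]
(136, 162) [[549.3363205  313.19730939 318.42242682]]
(312, 149) [[ 657.11954687 -372.34390377  117.72665594]]
(200, 160) [[581.59757252  91.72995021 220.71948949]]
(160, 170) [[539.38964105 247.7581565  224.90201744]]
```

```bash
echo
```

```text
(no output)
```

View pics/topc.png

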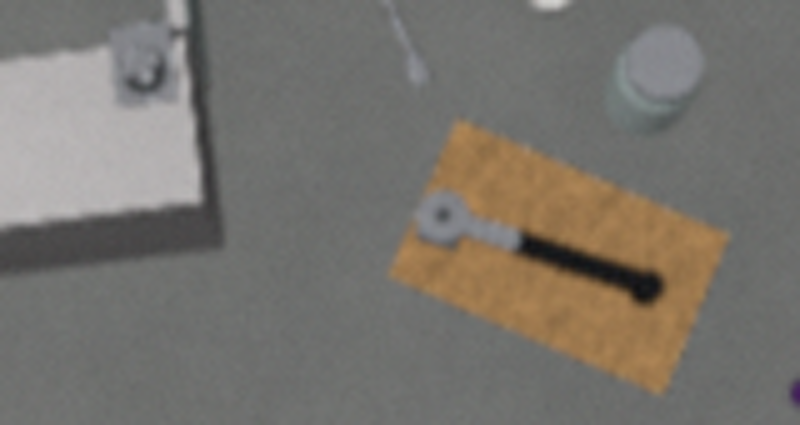

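View pics/sidec.png

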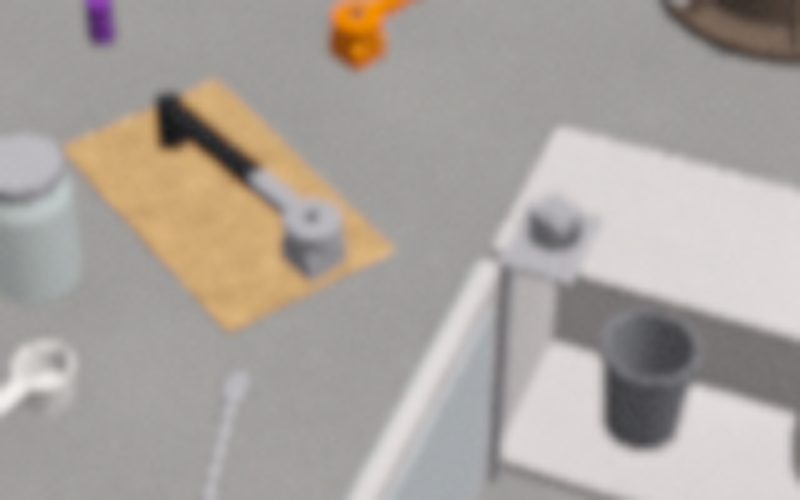

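```bash
python3 -m creep '[{"jaw":0,"x":-0.2,"y":0,"z":0,"turn":0},{"jaw":0,"x":-0.26,"y":0,"z":0,"turn":0},{"jaw":0,"x":0,"y":0.2,"z":0.27,"turn":0},{"jaw":0,"x":0,"y":0.2,"z":0.27,"turn":0},{"jaw":0,"x":0,"y":0.2,"z":0.27,"turn":0},{"jaw":0,"x":0,"y":0.2,"z":0.27,"turn":0},{"jaw":0,"x":0,"y":0.2,"z":0.27,"turn":0},{"jaw":0,"x":0,"y":0.2,"z":0.27,"turn":0}]'
```

```text
clock: 0.82
tcp_pos: [315.6, -467.9, 300.6]
tool_rot: [[0.0, -0.237, 0.971], [0.0, 0.971, 0.237], [-1.0, 0.0, 0.0]]
ft_force: [1.6, -1.2, -0.1]
width: 87.6
```

```bash
python3 -m creep '[{"jaw":0,"x":0,"y":0.19,"z":0.256,"turn":-0.07},{"jaw":0,"x":0,"y":0.19,"z":0.256,"turn":0},{"jaw":0,"x":0,"y":0.19,"z":0.256,"turn":0},{"jaw":0,"x":0,"y":0.19,"z":0.256,"turn":0},{"jaw":0,"x":0,"y":0.19,"z":0.256,"turn":0},{"jaw":0,"x":0,"y":0.19,"z":0.256,"turn":0},{"jaw":0,"x":0,"y":0.19,"z":0.256,"turn":0},{"jaw":0,"x":0,"y":0.19,"z":0.256,"turn":0}]' 
python3 -m creep '[{"jaw":0,"x":0,"y":0,"z":0,"turn":-0.072},{"jaw":0,"x":0,"y":0,"z":0,"turn":-0.072},{"jaw":0,"x":0,"y":0,"z":0,"turn":-0.072},{"jaw":0,"x":0,"y":0,"z":0,"turn":-0.072},{"jaw":0,"x":0,"y":0,"z":0,"turn":-0.072},{"jaw":0,"x":0,"y":0,"z":0,"turn":-0.072},{"jaw":0,"x":0,"y":0,"z":0,"turn":-0.072},{"jaw":0,"x":0,"y":0,"z":0,"turn":-0.072}]'
python3 - <<'E'
from h import *
s=r.get_state();im,d=optics.get_image("wrist");np.savez("pics/w1.npz",im=im,d=d,R=s["tool_rot"],p=s["tcp_pos"]);cv2.imwrite("pics/w1.png",im[...,::-1]);print(s["tcp_pos"],s["tool_rot"],s["joint_pos"])
E
```

```text
clock: 1.48
tcp_pos: [487.2, -214.7, 300.9]
tool_rot: [[0.0, -0.343, 0.939], [0.0, 0.939, 0.343], [-1.0, 0.0, 0.0]]
ft_force: [0.2, -0.1, -0.0]
width: 87.5
clock: 2.15
tcp_pos: [486.5, -216.4, 300.5]
tool_rot: [[-0.0, -0.952, 0.306], [0.0, 0.306, 0.952], [-1.0, 0.0, 0.0]]
ft_force: [-0.5, -0.4, -1.0]
width: 87.9
[ 486.50929324 -216.44868212  300.53509838] [[-4.59310564e-04 -9.52130783e-01  3.05690631e-01]
 [ 2.02083386e-04  3.05690568e-01  9.52130892e-01]
 [-9.99999874e-01  4.99098775e-04  5.20029053e-05]] [-5.02557275e-02  9.06537265e-02 -2.12319434e-01 -1.87257705e-04
 -1.26829205e+00 -2.60352129e-01]
```

View pics/w1.png

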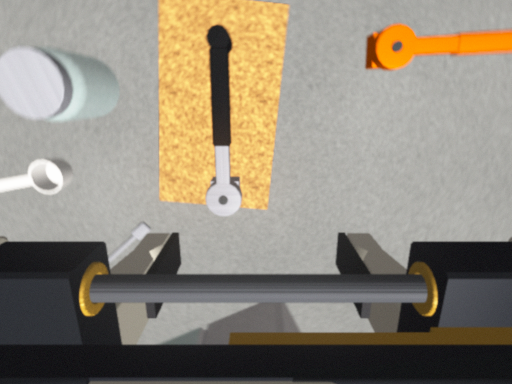

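Wrist view: steel head at (223,199), grip running up to the butt at (219,38). Now the measurements.

```bash
cat > w.py <<'E'
from h import *
def kmf(f):
    return cam("wrist",dict(tool_rot=f["R"],tcp_pos=f["p"]))
E
python3 - <<'E'
from w import *
f=np.load("pics/w1.npz");im,d=f["im"],f["d"];KM=kmf(f)
hsv=cv2.cvtColor(im,cv2.COLOR_RGB2HSV)
# grip
m=np.zeros(d.shape,np.uint8);m[50:140,200:245]=1
m&=(im.max(2)<70).astype(np.uint8)
ys,xs=np.nonzero(m)
rows=np.unique(ys);mid=np.array([[xs[ys==y].mean(),y] for y in rows]);wd=[np.ptp(xs[ys==y])+1 for y in rows]
P=plane(KM,mid,53)
v=cv2.fitLine(P[:,:2].astype(np.float32),cv2.DIST_L2,0,.01,.01).ravel()
dirv=v[:2]*np.sign(-v[1]);print("dir",np.degrees(np.arctan2(dirv[1],dirv[0])),"pt",v[2:],wd[::15])
print("grip ends",P[0],P[-1])
# head: grey vs cork (low sat)
m=np.zeros(d.shape,np.uint8);m[170:225,195:250]=1
m&=((hsv[...,1]<60)).astype(np.uint8)
g=cv2.cvtColor(im,cv2.COLOR_RGB2GRAY)
c=cv2.HoughCircles(cv2.resize(g[165:228,190:255],None,fx=6,fy=6,interpolation=cv2.INTER_CUBIC),cv2.HOUGH_GRADIENT,1,500,param1=80,param2=20,minRadius=80,maxRadius=130);print(c)
x,y,rad=c[0,0];u=190+(x+.5)/6-.5;vv=165+(y+.5)/6-.5
hd=plane(KM,[[u,vv]],52)[0];print("head",(u,vv,rad/6),hd)
# central hole dark
hm=(g[190:210,213:234]<110);yy,xx=np.nonzero(hm);print("hole",xx.mean()+213,yy.mean()+190,len(xx),plane(KM,[[xx.mean()+213,yy.mean()+190]],52))
n=np.array([-dirv[1],dirv[0]]);print("head offset from grip line",(hd[:2]-v[2:])@n)
D=d[int(round(vv))+8,int(round(u))];print("depth head z",depthpts(KM,[[u,vv+8]],[D]))
for uv in [(222,100),(150,100)]:print(depthpts(KM,[uv],[d[uv[1],uv[0]]]))
cv2.imwrite("pics/w1c.png",cv2.resize(im[160:235,180:270,::-1],None,fx=7,fy=7,interpolation=cv2.INTER_CUBIC))
# mat
mm=((hsv[...,0]>8)&(hsv[...,0]<25)&(hsv[...,1]>90)).astype(np.uint8);mm[230:]=0;mm[:,320:]=0
print(plane(KM,[[160,200],[266,209],[288,5]],4))
E
```

```text
dir -107.971054 pt [ 504.5592 -309.789 ] [np.int64(20), np.int64(17), np.int64(17), np.int64(17), np.int64(16), np.int64(17)]
grip ends [ 488.46017207 -355.8477855    53.        ] [ 520.32355906 -260.81182497   53.        ]
NoneTraceback (most recent call last):
  File "<stdin>", line 18, in <module>
TypeError: 'NoneType' object is not subscriptable
```

```bash

python3 - <<'E'
from w import *
f=np.load("pics/w1.npz");im,d=f["im"],f["d"];KM=kmf(f)
cv2.imwrite("pics/w1c.png",cv2.resize(im[165:230,180:270,::-1],None,fx=8,fy=8,interpolation=cv2.INTER_CUBIC))
g=cv2.cvtColor(im,cv2.COLOR_RGB2GRAY)
hm=(g[190:210,213:234]<110);yy,xx=np.nonzero(hm);h=[xx.mean()+213,yy.mean()+190];hd=plane(KM,[h],52)[0];print("hole",h,len(xx),hd)
a=np.radians(-107.97);n=np.array([-np.sin(a),np.cos(a)]);print("off",(hd[:2]-[504.56,-309.79])@n)
for uv in [(223,208),(222,100),(222,160),(150,100),(262,180)]:print(uv,depthpts(KM,[uv],[d[uv[1],uv[0]]]))
E
```

```text
hole [np.float64(222.53571428571428), np.float64(199.42857142857142)] 28 [ 545.82529788 -186.43666424   52.        ]
off 1.1954564981334694
(223, 208) [[ 548.97419591 -175.44607897   53.33590395]]
(222, 100) [[ 504.23832235 -303.87560798   52.36158632]]
(222, 160) [[ 528.83710524 -235.78830952   51.6693252 ]]
(150, 100) [[ 6.02311296e+02 -3.34827990e+02  1.16074251e-01]]
(262, 180) [[ 491.95965297 -183.72258905    5.30126708]]
```

View pics/w1c.png

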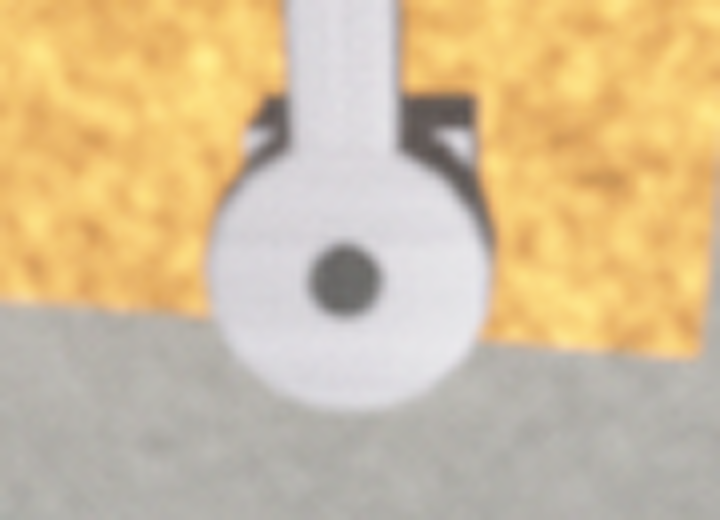

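```bash

python3 - <<'E'
from w import *
f=np.load("pics/w1.npz");im,d=f["im"],f["d"];KM=kmf(f)
hd=plane(KM,[[223.15,198.4]],52)[0];print(hd)
a=np.radians(-107.97);u=np.array([np.cos(a),np.sin(a)]);n=np.array([-u[1],u[0]]);print("off",(hd[:2]-[504.56,-309.79])@n)
for e in ([488.46,-355.85],[520.32,-260.81]): print((np.array(e)-hd[:2])@u)
b=plane(KM,[[219,38]],52)[0];print(b,(b-hd)[:2]@u)
for L in (100,105,115):
  g=hd[:2]+u*L; print(L,g)
# shift from current pose
R=f["R"];p=f["p"]
t=np.r_[hd[:2]+u*102,60]; print("target",t,"tool shift/120",R.T@(t-p)/120)
print("yaw y now",np.degrees(np.arctan2(R[1,1],R[0,1])),"want",-107.97+270)
E
```

```text
[ 544.58211918 -187.52383647   52.        ]
off 0.3483355749392977
177.42964703936883
77.196455859055
[ 484.84413505 -367.80912702   52.        ] 189.92094913081678
100 [ 513.73022118 -282.64565515]
105 [ 512.18762628 -287.40174608]
115 [ 509.10243648 -296.91392795]
target [ 513.11318322 -284.54809152   60.        ] tool shift/120 [ 2.00424239 -0.38556484 -0.4726625 ]
yaw y now 162.20028274114534 want 162.03
```

```bash
python3 -m creep '[{"jaw":0,"x":0.2,"y":-0.13,"z":-0.158,"turn":0},{"jaw":0,"x":0.2,"y":-0.13,"z":-0.158,"turn":0},{"jaw":0,"x":0.2,"y":-0.126,"z":-0.157,"turn":0},{"jaw":0,"x":0.25,"y":0,"z":0,"turn":0},{"jaw":0,"x":0.25,"y":0,"z":0,"turn":0},{"jaw":0,"x":0.2,"y":0,"z":0,"turn":0},{"jaw":0,"x":0,"y":0,"z":0,"turn":0},{"jaw":0,"x":0,"y":0,"z":0,"turn":0}]'
python3 - <<'E'
from h import *
s=r.get_state();im,d=optics.get_image("wrist");np.savez("pics/w2.npz",im=im,d=d,R=s["tool_rot"],p=s["tcp_pos"]);cv2.imwrite("pics/w2.png",im[...,::-1]);print(s["tcp_pos"])
E
```

```text
clock: 2.87
tcp_pos: [512.4, -284.9, 144.0]
tool_rot: [[-0.003, -0.95, 0.313], [0.0, 0.313, 0.95], [-1.0, 0.003, -0.001]]
ft_force: [0.1, -0.3, 0.9]
width: 87.6
[ 512.37614289 -284.89686311  143.994838  ]
```

View pics/w2.png

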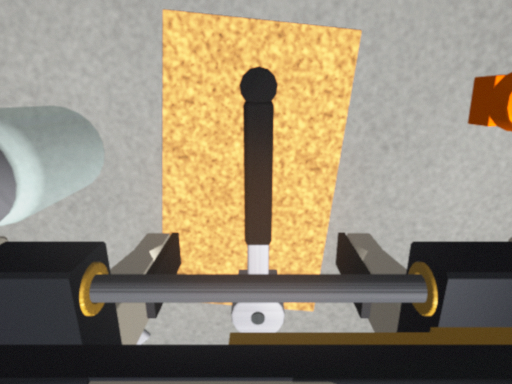

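The handle is centred between the jaws at column 258, and the head shows at (258,317). Going down to close.

```bash
python3 - <<'E'
from w import *
f=np.load("pics/w2.npz");KM=kmf(f)
hd=plane(KM,[[258,316.5]],52)[0];print(hd, f["R"].T@(hd-f["p"]))
s=plane(KM,[[258,245]],53)[0];print("grip start from tcp",f["R"].T@(s-f["p"]))
E
python3 -m creep '[{"jaw":0,"x":0.2,"y":0,"z":0,"turn":0},{"jaw":0,"x":0.2,"y":0,"z":0,"turn":0},{"jaw":0,"x":0.2,"y":0,"z":0,"turn":0},{"jaw":0,"x":0.15,"y":0,"z":0,"turn":0},{"jaw":0,"x":0.075,"y":0,"z":0,"turn":0},{"jaw":0,"x":0,"y":0,"z":0,"turn":0},{"jaw":1,"x":0,"y":0,"z":0,"turn":0},{"jaw":1,"x":0,"y":0,"z":0,"turn":0}]'
python3 -m creep '[{"jaw":1,"x":0,"y":0,"z":0,"turn":0},{"jaw":1,"x":0,"y":0,"z":0,"turn":0},{"jaw":1,"x":0,"y":0,"z":0,"turn":0},{"jaw":1,"x":0,"y":0,"z":0,"turn":0},{"jaw":1,"x":0,"y":0,"z":0,"turn":0},{"jaw":1,"x":0,"y":0,"z":0,"turn":0}]'
```

```text
[ 545.44465171 -186.61175881   52.        ] [ 91.92438069  -0.96514073 103.75699957]
grip start from tcp [90.97054617 -0.92092989 33.50386786]
clock: 3.58
tcp_pos: [514.5, -285.2, 47.7]
tool_rot: [[0.003, -0.95, 0.311], [-0.001, 0.311, 0.95], [-1.0, -0.003, 0.0]]
ft_force: [0.2, -0.2, 0.3]
width: 79.5
clock: 4.08
tcp_pos: [513.1, -284.9, 45.8]
tool_rot: [[0.0, -0.95, 0.311], [-0.0, 0.311, 0.95], [-1.0, -0.0, 0.0]]
ft_force: [-0.6, 0.5, 0.5]
width: 40.0
```

```bash
python3 -m creep '[{"jaw":1,"x":0,"y":0,"z":0,"turn":0},{"jaw":1,"x":0,"y":0,"z":0,"turn":0},{"jaw":1,"x":0,"y":0,"z":0,"turn":0},{"jaw":1,"x":0,"y":0,"z":0,"turn":0},{"jaw":1,"x":0,"y":0,"z":0,"turn":0},{"jaw":1,"x":0,"y":0,"z":0,"turn":0}]'
```

```text
clock: 4.58
tcp_pos: [512.8, -284.9, 45.6]
tool_rot: [[-0.001, -0.95, 0.311], [0.0, 0.311, 0.95], [-1.0, 0.001, -0.0]]
ft_force: [-0.9, 0.3, -0.9]
width: 22.4
```

```bash
python3 -m creep '[{"jaw":1,"x":-0.1,"y":0,"z":0,"turn":0},{"jaw":1,"x":-0.2,"y":0,"z":0,"turn":0},{"jaw":1,"x":-0.3,"y":0,"z":0,"turn":0},{"jaw":1,"x":-0.3,"y":0,"z":0,"turn":0},{"jaw":1,"x":-0.3,"y":0,"z":0,"turn":0},{"jaw":1,"x":-0.3,"y":0,"z":0,"turn":0},{"jaw":1,"x":-0.3,"y":0,"z":0,"turn":0},{"jaw":1,"x":-0.3,"y":0,"z":0,"turn":0}]'
python3 -m creep '[{"jaw":1,"x":-0.3,"y":0,"z":0.1,"turn":0},{"jaw":1,"x":-0.2,"y":0.05,"z":0.2,"turn":0},{"jaw":1,"x":-0.2,"y":0.05,"z":0.2,"turn":0},{"jaw":1,"x":-0.2,"y":0.1,"z":0.25,"turn":0},{"jaw":1,"x":-0.2,"y":0.1,"z":0.25,"turn":0},{"jaw":1,"x":0,"y":0.1,"z":0.3,"turn":0},{"jaw":1,"x":0,"y":0.1,"z":0.3,"turn":0},{"jaw":1,"x":0,"y":0.1,"z":0.3,"turn":0}]'
```

```text
clock: 5.25
tcp_pos: [512.3, -284.5, 299.0]
tool_rot: [[-0.001, -0.95, 0.311], [0.001, 0.311, 0.95], [-1.0, 0.001, 0.001]]
ft_force: [0.8, -0.3, -4.7]
width: 21.8
clock: 5.92
tcp_pos: [514.9, -44.0, 429.6]
tool_rot: [[-0.0, -0.95, 0.311], [0.001, 0.311, 0.95], [-1.0, 0.0, 0.001]]
ft_force: [0.5, 0.2, -4.7]
width: 21.9
```

```bash
python3 -m creep '[{"jaw":1,"x":0,"y":0.05,"z":0.3,"turn":0},{"jaw":1,"x":0,"y":0.05,"z":0.3,"turn":0},{"jaw":1,"x":0,"y":0.05,"z":0.3,"turn":0},{"jaw":1,"x":0,"y":0.05,"z":0.25,"turn":0},{"jaw":1,"x":0,"y":0.05,"z":0.2,"turn":0},{"jaw":1,"x":0,"y":0,"z":0.1,"turn":0},{"jaw":1,"x":0,"y":0,"z":0,"turn":0},{"jaw":1,"x":0,"y":0,"z":0,"turn":0}]'
python3 - <<'E'
from h import *
s=r.get_state();im,d=optics.get_image("wrist");np.savez("pics/w3.npz",im=im,d=d,R=s["tool_rot"],p=s["tcp_pos"]);cv2.imwrite("pics/w3.png",im[...,::-1]);print(s["tcp_pos"],s["tool_rot"],s["joint_pos"])
E
```

```text
clock: 6.58
tcp_pos: [541.0, 129.3, 428.8]
tool_rot: [[-0.002, -0.951, 0.31], [-0.001, 0.31, 0.951], [-1.0, 0.001, -0.001]]
ft_force: [0.0, 0.3, -3.4]
width: 21.4
[541.00401884 129.29724395 428.80399828] [[-1.70808716e-03 -9.50771922e-01  3.09886810e-01]
 [-7.91089593e-04  3.09888450e-01  9.50772593e-01]
 [-9.99998228e-01  1.37885423e-03 -1.28146226e-03]] [ 5.86439347e-01  9.87841422e-02  7.81446118e-02 -2.86392397e-04
 -1.55201728e+00 -9.01508834e-01]
```

View pics/w3.png

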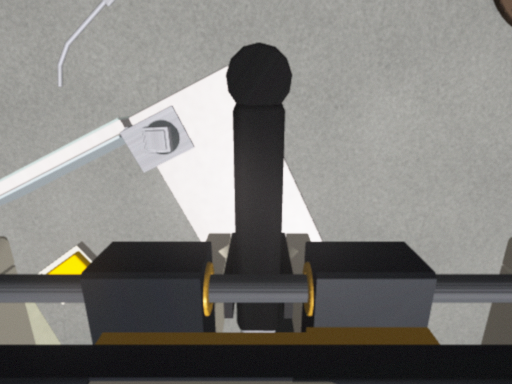

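The bolt sits on its plate at (157,139), and the held grip is vertical near column 258. Zooming in on the bolt.

```bash

python3 - <<'E'
from w import *
f=np.load("pics/w3.npz");im,d=f["im"],f["d"];KM=kmf(f)
c=im[100:176,112:202,::-1];cv2.imwrite("pics/w3c.png",cv2.resize(c,None,fx=8,fy=8,interpolation=cv2.INTER_CUBIC))
for uv in [(157,139),(158,152),(170,125),(135,150),(180,180),(200,140)]:print(uv,depthpts(KM,[uv],[d[uv[1],uv[0]]]))
E
```

```text
(157, 139) [[625.99531017  58.36563918 250.14609404]]
(158, 152) [[639.09751061  72.36001924 225.64886387]]
(170, 125) [[615.29842207  49.50086571 225.15036436]]
(135, 150) [[662.83655736  62.51144269 224.28464634]]
(180, 180) [[629.99247763 110.39319075 220.14002959]]
(200, 140) [[591.65735799  74.88218345 219.50115553]]
```

View pics/w3c.png

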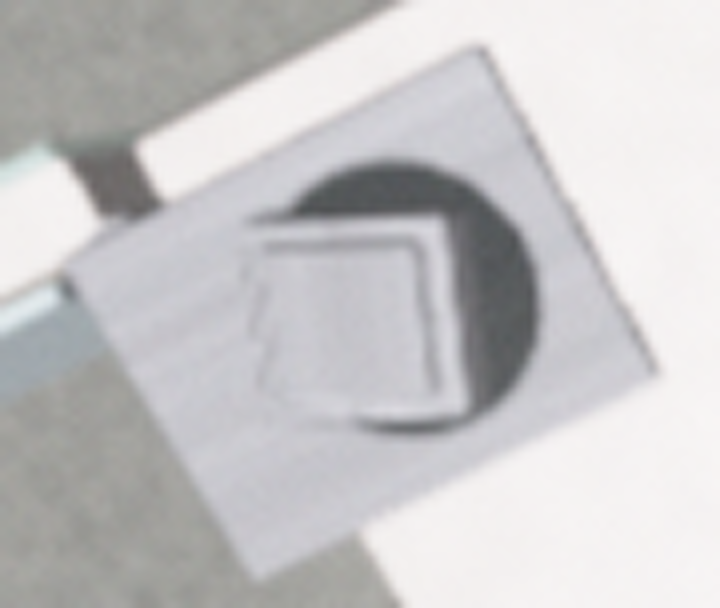

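```bash

python3 - <<'E'
from w import *
f=np.load("pics/w3.npz");im,d=f["im"],f["d"];KM=kmf(f)
g=cv2.cvtColor(im,cv2.COLOR_RGB2GRAY)[120:158,136:186]
g=cv2.resize(g,None,fx=15,fy=15,interpolation=cv2.INTER_CUBIC)
g=cv2.createCLAHE(4,(3,3)).apply(g);cv2.imwrite("pics/w3d.png",g)
cr=lambda x,y,s,ox,oy:(ox+(x+.5)/s-.5,oy+(y+.5)/s-.5)
C=[cr(x,y,8,112,100) for x,y in [(443,213),(470,413),(262,417),(245,230)]]
P=plane(KM,C,246);print(P)
for i in range(4):
    e=P[(i+1)%4]-P[i];print(np.linalg.norm(e),np.degrees(np.arctan2(e[1],e[0])))
print("mean",P.mean(0))
pl=plane(KM,[cr(x,y,8,112,100) for x,y in [(483,45),(658,372),(258,580),(68,268)]],225);print(pl,pl.mean(0))
for i in range(4):
    e=pl[(i+1)%4]-pl[i];print(np.linalg.norm(e),np.degrees(np.arctan2(e[1],e[0])))
E
```

```text
[[612.69648329  49.72966531 246.        ]
 [619.35244556  74.28393077 246.        ]
 [645.16444452  66.3977472  246.        ]
 [637.37214371  43.89127828 246.        ]]
25.440396733295707 74.83321779379189
26.989834783234425 -16.989166416085105
23.81724364929713 -109.09712934748237
25.356951316482828 166.68832771555378
mean [628.64637927  58.57565539 246.        ]
[[605.39217213  31.16140185 225.        ]
 [599.32993081  78.57468775 225.        ]
 [663.61034408  88.35307298 225.        ]
 [670.15793567  40.6062668  225.        ]] [634.62259567  59.67385734 225.        ]
47.79927248698197 97.28627859884979
65.01990731199825 8.649565165890715
48.19365575998811 -82.19164571978189
65.45081818507693 -171.70297823301235
```

View pics/w3d.png

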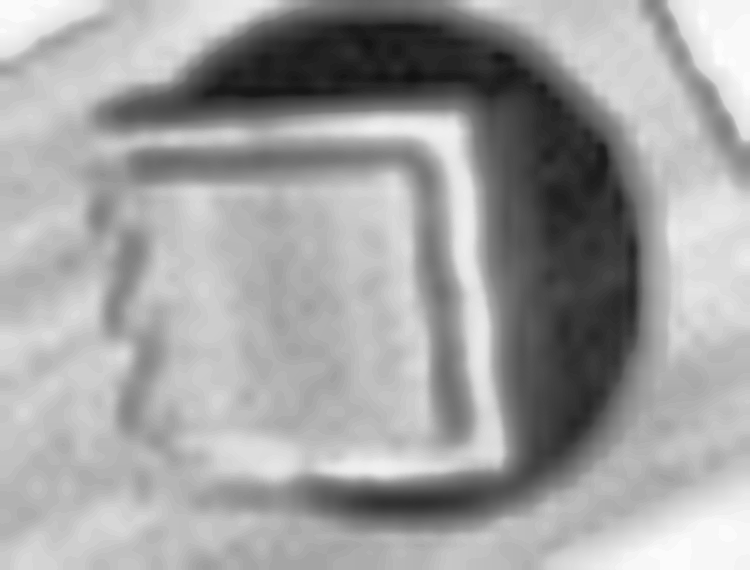

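```bash
python3 -m creep '[{"jaw":1,"x":0.2,"y":-0.11,"z":0.08,"turn":0},{"jaw":1,"x":0.2,"y":-0.11,"z":0.08,"turn":0},{"jaw":1,"x":0.2,"y":-0.113,"z":0.09,"turn":0},{"jaw":1,"x":0.14,"y":0,"z":0,"turn":0},{"jaw":1,"x":0,"y":0,"z":0,"turn":0},{"jaw":1,"x":0,"y":0,"z":0,"turn":0},{"jaw":1,"x":0,"y":0,"z":0,"turn":0}]'
python3 - <<'E'
from h import *
s=r.get_state();im,d=optics.get_image("wrist");np.savez("pics/w4.npz",im=im,d=d,R=s["tool_rot"],p=s["tcp_pos"]);cv2.imwrite("pics/w4.png",im[...,::-1]);print(s["tcp_pos"],s["tool_rot"])
b=proj(cam("wrist",s),[[628.5,58.6,250]])[0].astype(int);print(b)
x0,y0=b-[36,30];c=im[y0:y0+60,x0:x0+72];print(x0,y0)
cv2.imwrite("pics/w4c.png",cv2.resize(c[...,::-1],None,fx=10,fy=10,interpolation=cv2.INTER_CUBIC))
E
```

```text
clock: 7.22
tcp_pos: [588.8, 144.1, 342.8]
tool_rot: [[0.002, -0.95, 0.312], [0.0, 0.312, 0.95], [-1.0, -0.002, 0.001]]
ft_force: [0.4, -0.7, -3.5]
width: 22.0
[588.83802631 144.09444485 342.84315002] [[ 2.14006733e-03 -9.50152341e-01  3.11778686e-01]
 [ 3.46269003e-04  3.11780086e-01  9.50154229e-01]
 [-9.99997650e-01 -1.92543473e-03  9.96238680e-04]]
[170 115]
134 85
```

View pics/w4.png

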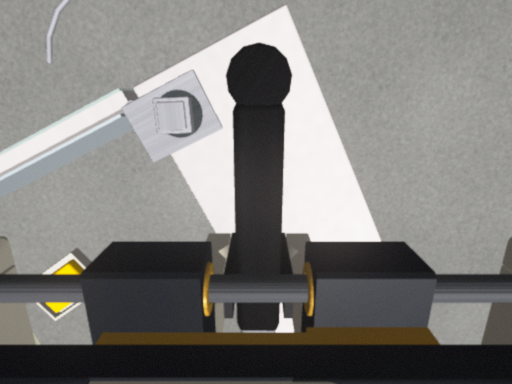

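View pics/w4c.png

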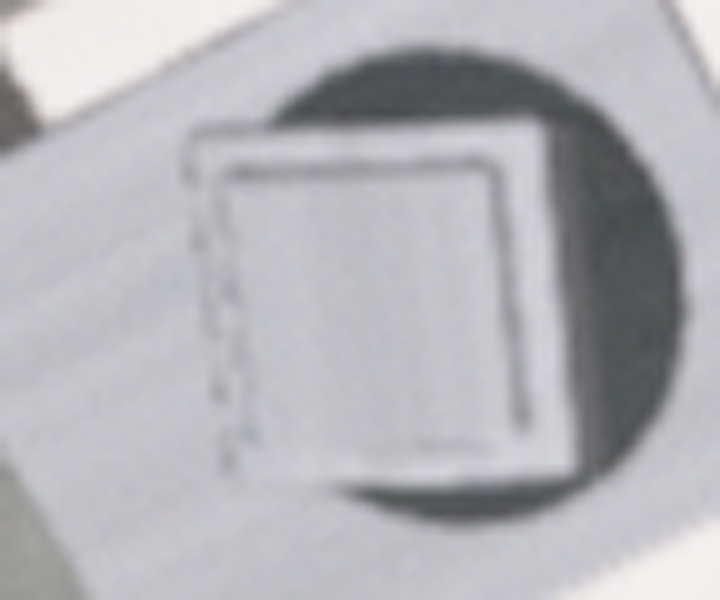

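The corners are clear now: bolt head TL(190,130), TR(548,122), BR(580,470), BL(230,482) in the crop, with the pilot square inside.

```bash

python3 - <<'E'
from w import *
f=np.load("pics/w4.npz");im=f["im"];KM=kmf(f)
cr=lambda x,y:(134+(x+.5)/10-.5,85+(y+.5)/10-.5)
for nm,z,C in [("head",246,[(190,130),(548,122),(580,470),(230,482)]),("pilot",250,[(225,172),(492,163),(525,438),(250,450)])]:
    P=plane(KM,[cr(*c) for c in C],z);print(nm,P.mean(0))
    for i in range(4):
        e=P[(i+1)%4]-P[i];print(round(np.linalg.norm(e),1),round(np.degrees(np.arctan2(e[1],e[0])),1))
# held grip line
m=(im.max(2)<75)
mid=[]
for y in range(115,225,5):
    xs=np.nonzero(m[y,215:300])[0]+215; mid.append([(xs.min()+xs.max())/2,y])
R,p=f["R"],f["p"]
P=plane(KM,mid,p[2]+9);T=(P-p)@R;print(np.round(T[::4],1))
b=plane(KM,[[259,75.5]],p[2]+8)[0];print("butt",(b-p)@R)
E
```

```text
head [628.17732814  58.67368083 246.        ]
25.9 163.0
24.8 73.5
26.2 -16.3
25.1 -107.2
pilot [628.15087777  58.7164519  250.        ]
19.1 163.6
19.3 74.8
20.2 -15.7
19.5 -108.4
[[ -9.1  -0.6 -74.8]
 [ -9.1  -0.8 -66.8]
 [ -9.1  -0.6 -58.5]
 [ -9.   -0.8 -49.8]
 [ -9.   -0.6 -40.8]
 [ -9.   -0.8 -31.4]]
butt [ -8.08882508  -0.36704084 -89.85074537]
```

```bash
python3 -m creep '[{"jaw":1,"x":0,"y":-0.1,"z":-0.24,"turn":-0.017},{"jaw":1,"x":0,"y":-0.1,"z":-0.26,"turn":0},{"jaw":1,"x":0,"y":-0.1,"z":-0.26,"turn":0},{"jaw":1,"x":0,"y":-0.1,"z":-0.26,"turn":0},{"jaw":1,"x":0,"y":-0.1,"z":-0.25,"turn":0},{"jaw":1,"x":0,"y":-0.05,"z":-0.16,"turn":0},{"jaw":1,"x":0,"y":0,"z":0,"turn":0},{"jaw":1,"x":0,"y":0,"z":0,"turn":0}]'
python3 - <<'E'
from h import *
s=r.get_state();R,p=s["tool_rot"],s["tcp_pos"];print(p,R[:,1],s["ft_force"],s["ft_torque"])
t=np.array([598.1,-39.7,305]);print(R.T@(t-p)/120, "yaw z",np.degrees(np.arctan2(R[1,2],R[0,2])))
E
```

```text
clock: 7.93
tcp_pos: [601.9, -39.8, 343.0]
tool_rot: [[0.003, -0.958, 0.288], [0.001, 0.288, 0.958], [-1.0, -0.003, 0.001]]
ft_force: [0.6, -0.1, -3.5]
width: 21.9
[601.94968899 -39.79501601 342.95394991] [-0.95769821  0.28776137 -0.00274332] [ 0.64156552 -0.11759111 -3.52961907] [0.03462956 0.09883768 0.02218571]
[ 0.31618483  0.03181918 -0.00890936] yaw z 73.27617210297312
```

```bash
python3 -m creep '[{"jaw":1,"x":0.15,"y":0.02,"z":-0.005,"turn":0},{"jaw":1,"x":0.1,"y":0,"z":0,"turn":0},{"jaw":1,"x":0.066,"y":0,"z":0,"turn":0},{"jaw":1,"x":0,"y":0,"z":0,"turn":0},{"jaw":1,"x":0,"y":0,"z":0,"turn":0},{"jaw":1,"x":0,"y":0,"z":0,"turn":0}]'
python3 - <<'E'
from h import *
s=r.get_state();R,p=s["tool_rot"],s["tcp_pos"];print(p,R[:,1],s["ft_force"],s["ft_torque"])
t=np.array([598.1,-39.7,305]);print(R.T@(t-p)/120, "yaw z",np.degrees(np.arctan2(R[1,2],R[0,2])))
for n in ["side","top","wrist"]:
    im,d=optics.get_image(n); np.savez(f"pics/{n}5.npz",im=im,d=d,R=R,p=p)
    u=proj(cam(n,s),[[628.2,58.7,250]])[0].astype(int);print(n,u)
    if n!="wrist":
        x,y=u; cv2.imwrite(f"pics/{n}5.png",cv2.resize(im[y-35:y+35,x-45:x+45,::-1],None,fx=8,fy=8,interpolation=cv2.INTER_CUBIC))
E
```

```text
clock: 8.43
tcp_pos: [600.0, -37.9, 304.3]
tool_rot: [[0.002, -0.959, 0.285], [-0.0, 0.285, 0.959], [-1.0, -0.002, 0.0]]
ft_force: [-0.9, -0.2, -3.6]
width: 21.6
[599.97847842 -37.91055609 304.28555858] [-0.95858695  0.28479518 -0.00166312] [-0.8768369  -0.19256797 -3.57528922] [-0.0350412   0.08542982 -0.00629381]
[-0.00597956  0.01074893 -0.01875014] yaw z 73.45341093440375
side [280 210]
top [207 146]
wrist [259 346]
```

View pics/side5.png

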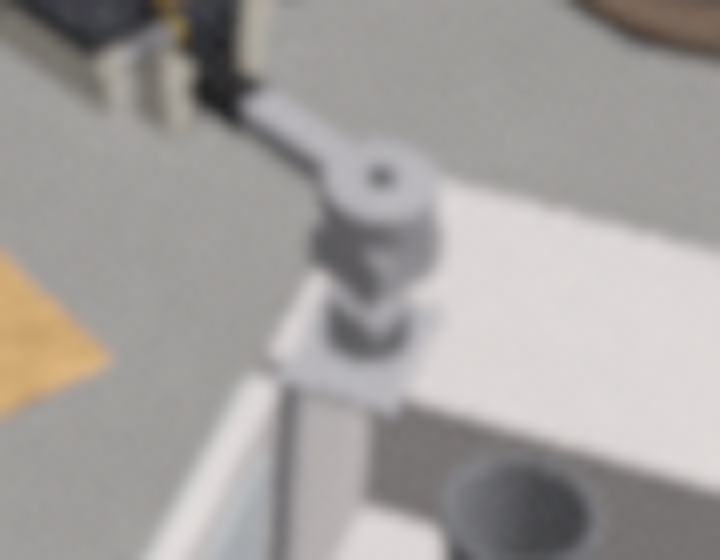

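View pics/top5.png

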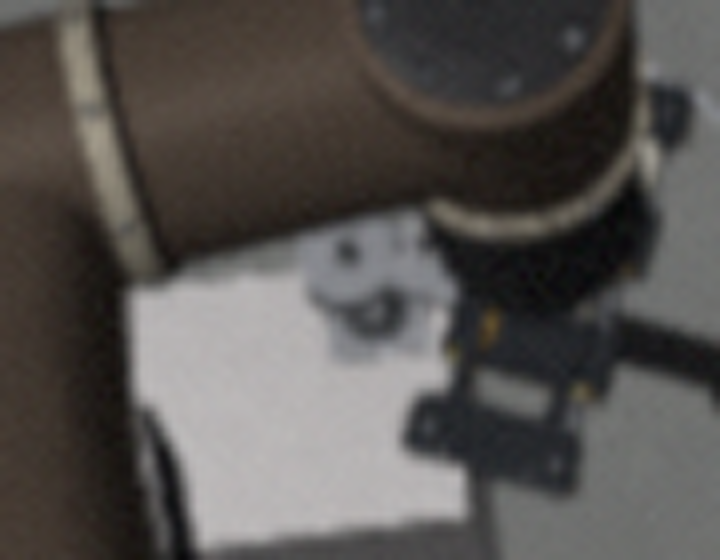

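```bash

python3 - <<'E'
from h import *
S=cam("side");T=cam("top")
cr=lambda x,y,ox,oy,s:(ox+(x+.5)/s-.5,oy+(y+.5)/s-.5)
h=tri(S,cr(381,176,235,175,8),T,cr(350,252,162,111,8));print("held head hole",h)
p,R=np.load("pics/wrist5.npz")["p"],np.load("pics/wrist5.npz")["R"];print("kin head",p+103*R[:,2]-.7*R[:,1])
print("side predicted px",proj(S,[p+103*R[:,2]-R[:,0]*8]),cr(381,176,235,175,8))
for n,o in (("side",(280,210)),("top",(207,146))):
    im=np.load(f"pics/{n}0.npz")["im"];x,y=o;cv2.imwrite(f"pics/{n}0b.png",cv2.resize(im[y-20:y+20,x-25:x+25,::-1],None,fx=14,fy=14,interpolation=cv2.INTER_CUBIC))
E
```

```text
held head hole (array([628.13550613,  60.36116925, 313.01239937]), np.float64(1.2543829789548469))
kin head [629.98336115  60.62469131 304.33064069]
side predicted px [[281.94457716 196.96462249]] (282.1875, 196.5625)
```

View pics/side0b.png

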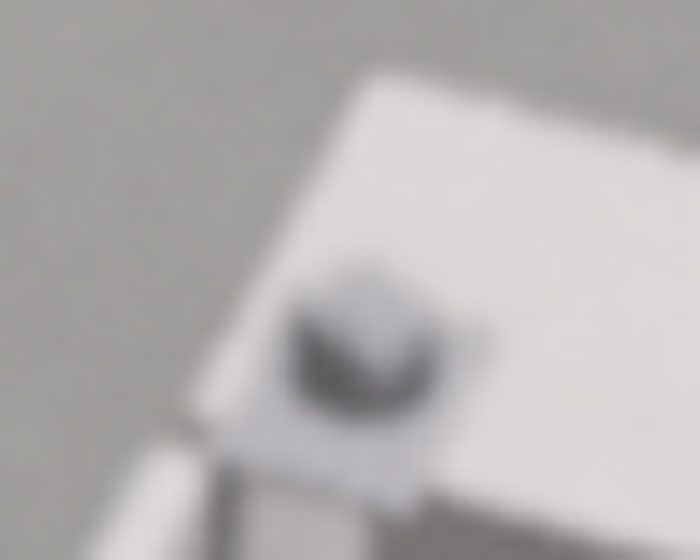

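View pics/top0b.png

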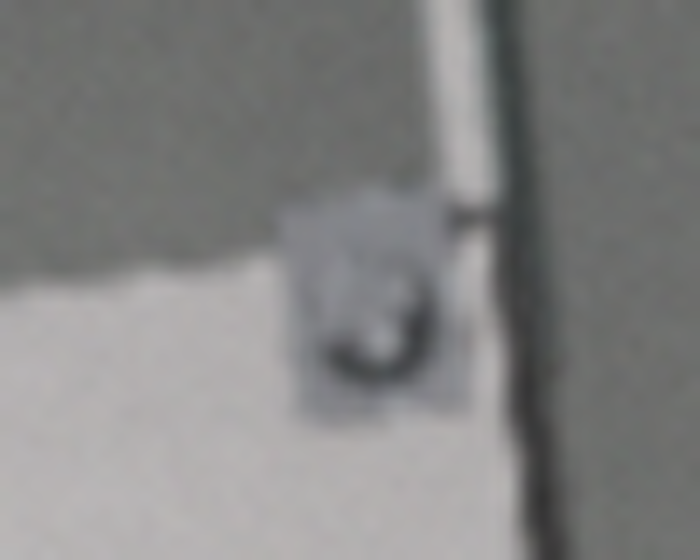

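```bash
python3 -m creep '[{"jaw":1,"x":0,"y":0.011,"z":-0.019,"turn":0},{"jaw":1,"x":0.04,"y":0,"z":0,"turn":0},{"jaw":1,"x":0.04,"y":0,"z":0,"turn":0},{"jaw":1,"x":0,"y":0,"z":0,"turn":0},{"jaw":1,"x":0,"y":0,"z":0,"turn":0}]'
python3 - <<'E'
from h import *
s=r.get_state();R,p=s["tool_rot"],s["tcp_pos"];print(p,s["ft_force"],s["ft_torque"])
t=np.array([598.1,-39.7,305]);print(R.T@(t-p)/120, "yaw z",np.degrees(np.arctan2(R[1,2],R[0,2])))
E
```

```text
clock: 9.0
tcp_pos: [597.2, -40.2, 292.8]
tool_rot: [[-0.001, -0.958, 0.286], [-0.0, 0.286, 0.958], [-1.0, 0.001, -0.001]]
ft_force: [0.5, 0.2, -3.5]
width: 21.7
[597.19976339 -40.17862013 292.81206744] [ 0.54802532  0.2022948  -3.48555426] [-0.04803806  0.05796975  0.02606565]
[-0.10157524 -0.00594716  0.00591291] yaw z 73.40463562471572
```

```bash
python3 -m creep '[{"jaw":1,"x":0.012,"y":-0.005,"z":0.004,"turn":0},{"jaw":1,"x":0.012,"y":0,"z":0,"turn":0},{"jaw":1,"x":0.012,"y":0,"z":0,"turn":0},{"jaw":1,"x":0.012,"y":0,"z":0,"turn":0},{"jaw":1,"x":0,"y":0,"z":0,"turn":0}]'
python3 -m creep '[{"jaw":1,"x":0.012,"y":0,"z":0,"turn":0},{"jaw":1,"x":0.012,"y":0,"z":0,"turn":0},{"jaw":1,"x":0,"y":0,"z":0,"turn":0}]'
```

```text
clock: 9.42
tcp_pos: [598.0, -39.8, 287.3]
tool_rot: [[-0.001, -0.958, 0.286], [-0.0, 0.286, 0.958], [-1.0, 0.001, -0.0]]
ft_force: [0.1, 0.4, -3.5]
width: 22.0
clock: 9.67
tcp_pos: [598.1, -39.8, 284.5]
tool_rot: [[-0.0, -0.958, 0.286], [0.0, 0.286, 0.958], [-1.0, 0.0, -0.0]]
ft_force: [-0.3, -0.3, -4.7]
width: 21.8
```

```bash
python3 -m creep '[{"jaw":1,"x":0.012,"y":0,"z":0,"turn":0},{"jaw":1,"x":0.012,"y":0,"z":0,"turn":0},{"jaw":1,"x":0.012,"y":0,"z":0,"turn":0},{"jaw":1,"x":0,"y":0,"z":0,"turn":0}]'
python3 -m creep '[{"jaw":1,"x":0.012,"y":0,"z":0,"turn":0},{"jaw":1,"x":0.012,"y":0,"z":0,"turn":0},{"jaw":1,"x":0,"y":0,"z":0,"turn":0}]'
```

```text
clock: 10.0
tcp_pos: [598.0, -39.8, 280.1]
tool_rot: [[-0.001, -0.958, 0.286], [-0.0, 0.286, 0.958], [-1.0, 0.001, -0.0]]
ft_force: [0.9, -0.1, -4.0]
width: 21.7
clock: 10.25
tcp_pos: [598.0, -39.8, 277.2]
tool_rot: [[-0.0, -0.958, 0.286], [0.0, 0.286, 0.958], [-1.0, 0.0, -0.0]]
ft_force: [0.8, -0.4, -3.9]
width: 21.4
```

It went in with no contact force. The last few millimetres go in smaller steps.

```bash
python3 -m creep '[{"jaw":1,"x":0.008,"y":0,"z":0,"turn":0},{"jaw":1,"x":0,"y":0,"z":0,"turn":0}]'
python3 -m creep '[{"jaw":1,"x":0.008,"y":0,"z":0,"turn":0},{"jaw":1,"x":0,"y":0,"z":0,"turn":0}]'
python3 - <<'E'
from h import *
s=r.get_state();print(s["tcp_pos"],s["ft_force"],s["ft_torque"])
im,d=optics.get_image("side");x,y=280,205;cv2.imwrite("pics/side6.png",cv2.resize(im[y-35:y+35,x-45:x+45,::-1],None,fx=8,fy=8,interpolation=cv2.INTER_CUBIC))
E
```

```text
clock: 10.42
tcp_pos: [598.2, -39.8, 276.5]
tool_rot: [[-0.0, -0.958, 0.286], [0.0, 0.286, 0.958], [-1.0, 0.0, -0.0]]
ft_force: [0.3, 0.2, -3.5]
width: 22.2
clock: 10.58
tcp_pos: [598.2, -39.8, 275.6]
tool_rot: [[-0.0, -0.958, 0.286], [0.0, 0.286, 0.958], [-1.0, 0.0, 0.0]]
ft_force: [0.0, -0.1, -3.6]
width: 21.8
[598.19308583 -39.8090454  275.57441142] [ 0.00852068 -0.10104235 -3.64040529] [ 0.07775742  0.03151163 -0.01427783]
```

View pics/side6.png

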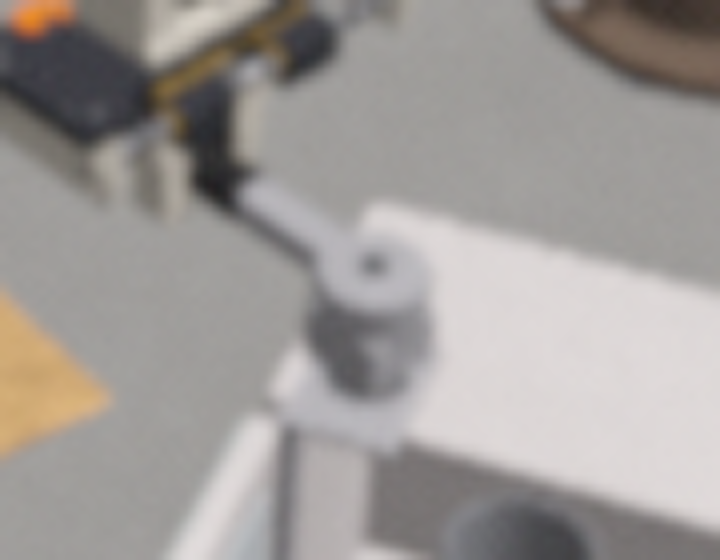

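The side view shows the socket covering the bolt head right down near the plate. I'll go on until there is light contact.

```bash
python3 -m creep '[{"jaw":1,"x":0.006,"y":0,"z":0,"turn":0},{"jaw":1,"x":0,"y":0,"z":0,"turn":0}]'
python3 -m creep '[{"jaw":1,"x":0.006,"y":0,"z":0,"turn":0},{"jaw":1,"x":0,"y":0,"z":0,"turn":0}]'
python3 -m creep '[{"jaw":1,"x":0.006,"y":0,"z":0,"turn":0},{"jaw":1,"x":0,"y":0,"z":0,"turn":0}]'
```

```text
clock: 10.8
tcp_pos: [598.3, -39.9, 275.1]
tool_rot: [[0.0, -0.958, 0.286], [-0.0, 0.286, 0.958], [-1.0, -0.0, 0.0]]
ft_force: [-0.2, -0.3, -1.6]
width: 22.0
clock: 10.97
tcp_pos: [598.3, -40.0, 274.6]
tool_rot: [[0.001, -0.958, 0.286], [-0.0, 0.286, 0.958], [-1.0, -0.001, -0.0]]
ft_force: [-1.1, -1.3, -0.9]
width: 21.6
clock: 11.13
tcp_pos: [598.3, -40.0, 273.8]
tool_rot: [[0.001, -0.958, 0.286], [-0.0, 0.286, 0.958], [-1.0, -0.001, -0.0]]
ft_force: [-1.4, -1.4, 0.3]
width: 21.7
```

Light contact at the expected height (about 275), so it is seated. Turning clockwise along an arc of radius 103 mm, 0.05 rad per row.

```bash
python3 -m creep '[{"jaw":1,"x":0,"y":0,"z":0,"turn":0},{"jaw":1,"x":0,"y":0.0258,"z":0.0004,"turn":0.0191},{"jaw":1,"x":0,"y":0.0258,"z":0.0004,"turn":0.0191},{"jaw":1,"x":0,"y":0.0258,"z":0.0004,"turn":0.0191},{"jaw":1,"x":0,"y":0.0258,"z":0.0004,"turn":0.0191},{"jaw":1,"x":0,"y":0,"z":0,"turn":0}]'
python3 - <<'E'
from h import *
s=r.get_state();R,p=s["tool_rot"],s["tcp_pos"];print(s["ft_force"]@R,s["ft_torque"]@R)
print("axis at",p+103*R[:,2]-.7*R[:,1],np.degrees(np.arctan2(R[1,2],R[0,2])))
E
```

```text
clock: 11.63
tcp_pos: [586.4, -35.8, 273.9]
tool_rot: [[0.001, -0.917, 0.399], [-0.0, 0.399, 0.917], [-1.0, -0.001, -0.0]]
ft_force: [-0.2, -3.8, 0.1]
width: 21.7
[-0.07171251 -1.36910327 -3.56011879] [ 0.04525252  1.05154029 -0.32081635]
axis at [628.15952282  58.36661929 273.93260121] 66.46094467855843
```

```bash
python3 -m creep '[{"jaw":1,"x":0,"y":0.0343,"z":0,"turn":0.02546},{"jaw":1,"x":0,"y":0.0343,"z":0.0005,"turn":0.02546},{"jaw":1,"x":0,"y":0.0343,"z":0.0007,"turn":0.02546},{"jaw":1,"x":0,"y":0.0343,"z":0.0007,"turn":0.02546},{"jaw":1,"x":0,"y":0.0343,"z":0.0007,"turn":0.02546},{"jaw":1,"x":0,"y":0.0343,"z":0.0007,"turn":0.02546},{"jaw":1,"x":0,"y":0.0343,"z":0.0007,"turn":0.02546},{"jaw":1,"x":0,"y":0,"z":0,"turn":0}]'
cat > st.py <<'E'
from h import *
s=r.get_state();R,p=s["tool_rot"],s["tcp_pos"];print("F tool",np.round(s["ft_force"]@R,2),"T",np.round(s["ft_torque"]@R,2))
yz=np.degrees(np.arctan2(R[1,2],R[0,2]));print("axis at",np.round(p+103*R[:,2]-.7*R[:,1],2),"turned rad",np.radians(73.4-yz))
E
python3 st.py
```

```text
clock: 12.3
tcp_pos: [561.6, -20.6, 273.8]
tool_rot: [[-0.0, -0.771, 0.637], [-0.0, 0.637, 0.771], [-1.0, -0.0, -0.0]]
ft_force: [-2.0, -3.6, -0.3]
width: 21.3
F tool [ 0.32 -0.75 -3.99] T [ 0.07  1.11 -0.11]
axis at [627.7   58.35 273.78] turned rad 0.4004035670706924
```

```bash
for i in 1; do python3 -m creep '[{"jaw":1,"x":0,"y":0.0258,"z":0.0004,"turn":0.0191},{"jaw":1,"x":0,"y":0.0258,"z":0.0004,"turn":0.0191}]'|tail -2; python3 st.py; done
python3 -m creep '[{"jaw":1,"x":0,"y":0.0258,"z":0.0004,"turn":0.0191},{"jaw":1,"x":0,"y":0,"z":0,"turn":0}]'|tail -2; python3 st.py
```

```text
ft_force: [-3.7, -3.0, 1.0]
width: 21.9
F tool [-0.97  0.62 -4.74] T [-0.09  1.1   0.02]
axis at [627.87  58.04 273.53] turned rad 0.4587565063968363
ft_force: [-3.2, -3.6, 0.4]
width: 21.7
F tool [-0.38 -0.23 -4.78] T [-0.05  1.28 -0.06]
axis at [627.64  58.25 273.58] turned rad 0.48904838751073254
```

```bash
python3 -m creep '[{"jaw":1,"x":0,"y":0.0258,"z":0.0004,"turn":0.0191},{"jaw":1,"x":0,"y":0.0258,"z":0.0004,"turn":0.0191}]'|tail -2; python3 st.py
```

```text
ft_force: [-3.2, -3.0, 1.4]
width: 21.6
F tool [-1.44 -0.1  -4.36] T [-0.19  1.23 -0.01]
axis at [627.73  58.   273.38] turned rad 0.5484314394964129
```

```bash
python3 -m creep '[{"jaw":1,"x":0,"y":0.0258,"z":0.0004,"turn":0.0191},{"jaw":1,"x":0,"y":0.0258,"z":0.0004,"turn":0.0191}]'|tail -2; python3 st.py
```

```text
ft_force: [-3.5, -2.4, 1.1]
width: 21.8
F tool [-1.13  0.37 -4.24] T [-0.1   1.36 -0.03]
axis at [627.61  58.02 273.4 ] turned rad 0.608574820051476
```

```bash
python3 -m creep '[{"jaw":1,"x":0,"y":0.0258,"z":0.0004,"turn":0.0191},{"jaw":1,"x":0,"y":0.0258,"z":0.0004,"turn":0.0191}]'|tail -2; python3 st.py
```

```text
ft_force: [-3.5, -2.7, 1.7]
width: 21.5
F tool [-1.67 -0.22 -4.44] T [-0.16  1.4  -0.01]
axis at [627.5   58.08 273.4 ] turned rad 0.6684985693725072
```

```bash
python3 -m creep '[{"jaw":1,"x":0,"y":0.0258,"z":0.0004,"turn":0.0191},{"jaw":1,"x":0,"y":0.0258,"z":0.0004,"turn":0.0191}]'|tail -2; python3 st.py
```

```text
ft_force: [-2.6, -4.1, 1.1]
width: 21.6
F tool [-1.13 -2.14 -4.37] T [-0.21  1.57 -0.73]
axis at [627.39  58.04 273.34] turned rad 0.7284947214188775
```

```bash
python3 -m creep '[{"jaw":1,"x":0,"y":0.0258,"z":0.0004,"turn":0.0191},{"jaw":1,"x":0,"y":0.0258,"z":0.0004,"turn":0.0191}]'|tail -2; python3 st.py
```

```text
ft_force: [-0.7, -9.4, -1.9]
width: 21.7
F tool [ 1.96 -7.94 -5.05] T [-0.68  1.4  -2.82]
axis at [627.78  57.24 273.47] turned rad 0.7877779914215963
```

```bash
python3 -m creep '[{"jaw":1,"x":0,"y":0.0172,"z":0.0002,"turn":0.0127},{"jaw":1,"x":0,"y":0,"z":0,"turn":0}]'|tail -2; python3 st.py
```

```text
ft_force: [-0.8, -7.6, -0.7]
width: 21.3
F tool [ 0.73 -6.38 -4.2 ] T [-0.55  1.44 -2.43]
axis at [627.67  57.37 273.35] turned rad 0.8074164260385248
```

```bash
python3 -m creep '[{"jaw":1,"x":0,"y":0.0172,"z":0.0002,"turn":0.0127},{"jaw":1,"x":0,"y":0,"z":0,"turn":0}]'|tail -2; python3 st.py
```

```text
ft_force: [-0.8, -8.3, -1.1]
width: 21.8
F tool [ 1.09 -7.1  -4.32] T [-0.65  1.43 -2.61]
axis at [627.69  57.21 273.32] turned rad 0.8273372825595431
```

Force has levelled off near 7–8 N, so the joint is slipping, with onset at about 0.77 rad turned. I'll go on carefully to about 0.95.

```bash
python3 -m creep '[{"jaw":1,"x":0,"y":0.0172,"z":0.0002,"turn":0.0127},{"jaw":1,"x":0,"y":0.0172,"z":0.0002,"turn":0.0127},{"jaw":1,"x":0,"y":0,"z":0,"turn":0}]'|tail -2; python3 st.py
python3 -m creep '[{"jaw":1,"x":0,"y":0.0172,"z":0.0002,"turn":0.0127},{"jaw":1,"x":0,"y":0.0172,"z":0.0002,"turn":0.0127},{"jaw":1,"x":0,"y":0,"z":0,"turn":0}]'|tail -2; python3 st.py
```

```text
ft_force: [-1.6, -7.4, -0.2]
width: 22.0
F tool [ 0.25 -6.14 -4.49] T [-0.59  1.41 -2.51]
axis at [627.56  57.24 273.28] turned rad 0.8673094070766149
ft_force: [-2.1, -7.5, -0.1]
width: 21.8
F tool [ 0.1  -6.2  -4.73] T [-0.65  1.43 -2.5 ]
axis at [627.44  57.23 273.21] turned rad 0.9072372312397772
```

```bash
python3 - <<'E'
from h import *
s=r.get_state()
for n in ["side","wrist"]:
    im,d=optics.get_image(n); np.savez(f"pics/{n}7.npz",im=im,d=d,R=s["tool_rot"],p=s["tcp_pos"])
    if n=="side":
        x,y=275,200;im=cv2.resize(im[y-30:y+30,x-40:x+40],None,fx=9,fy=9,interpolation=cv2.INTER_CUBIC)
    cv2.imwrite(f"pics/{n}7.png",im[...,::-1])
E
```

```text
(no output)
```

View pics/side7.png

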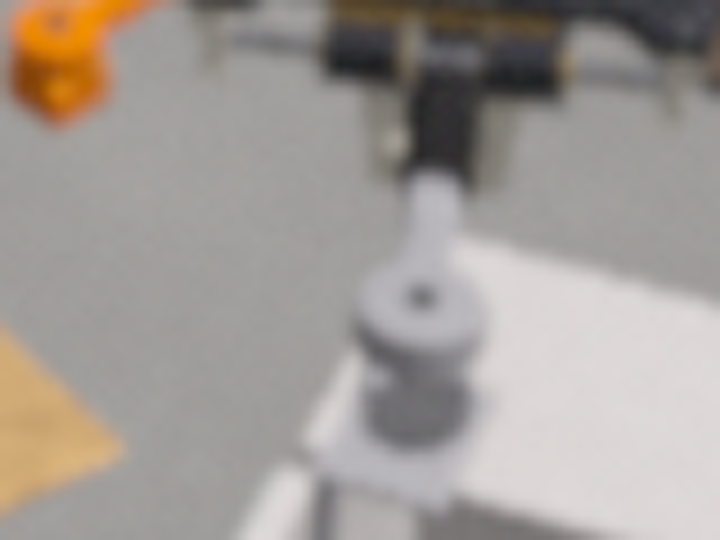

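View pics/wrist7.png

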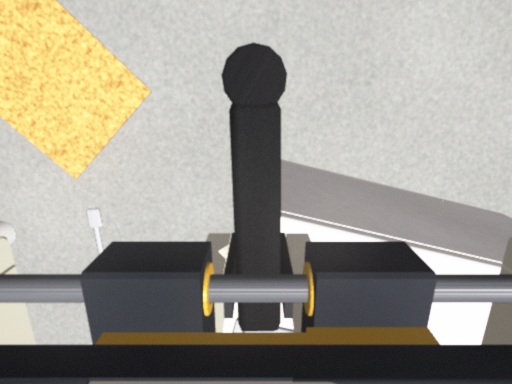

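```bash
python3 -m creep '[{"jaw":1,"x":0,"y":0.0172,"z":0.0002,"turn":0.0127},{"jaw":1,"x":0,"y":0.0172,"z":0.0002,"turn":0.0127},{"jaw":1,"x":0,"y":0.0172,"z":0.0002,"turn":0.0127},{"jaw":1,"x":0,"y":0,"z":0,"turn":0}]'|tail -2; python3 st.py
```

```text
ft_force: [-1.6, -6.8, -0.6]
width: 21.8
F tool [ 0.59 -5.95 -3.6 ] T [-0.65  1.45 -2.46]
axis at [627.26  57.26 273.17] turned rad 0.9670719958452137
```

```bash
python3 - <<'E'
from w import *
s=r.get_state();im,d=optics.get_image("wrist");np.savez("pics/w8.npz",im=im,d=d,R=s["tool_rot"],p=s["tcp_pos"])
def ln(fn):
    f=np.load(fn);im=f["im"];KM=kmf(f);R,p=f["R"],f["p"];mid=[]
    for y in range(115,225,3):
        xs=np.nonzero(im[y,215:300].max(1)<75)[0]+215; mid.append([(xs.min()+xs.max())/2,y])
    T=(plane(KM,mid,p[2]+9)-p)@R
    k=np.polyfit(T[:,2],T[:,1],1);return k
for fn in ("pics/w4.npz","pics/wrist7.npz","pics/w8.npz"):print(fn,ln(fn))
E
```

```text
pics/w4.npz [-0.00402034 -1.37471426]
pics/wrist7.npz [ 0.01660913 -1.39409152]
pics/w8.npz [ 0.01736674 -1.37260207]
```

The grip has slipped only about 0.02 rad in the fingers, so the joint is bent by roughly 0.2 rad. I'll relieve the preload by backing into the play by 0.07 rad, well under the roughly 0.2 available, then lift slowly.

```bash
python3 -m creep '[{"jaw":1,"x":0,"y":-0.0172,"z":0,"turn":-0.0127},{"jaw":1,"x":0,"y":-0.0172,"z":0,"turn":-0.0127},{"jaw":1,"x":0,"y":-0.0172,"z":-0.005,"turn":-0.0127},{"jaw":1,"x":0,"y":0,"z":-0.005,"turn":0},{"jaw":1,"x":0,"y":0,"z":0,"turn":0}]'|tail -2; python3 st.py
```

```text
ft_force: [0.5, -1.5, -1.7]
width: 22.0
F tool [ 1.66 -1.52 -0.11] T [-0.15  0.   -0.16]
axis at [626.96  58.06 273.47] turned rad 0.9089623291278113
```

```bash
python3 -m creep '[{"jaw":1,"x":0,"y":-0.0172,"z":0,"turn":-0.0127},{"jaw":1,"x":-0.008,"y":0,"z":0,"turn":0},{"jaw":1,"x":-0.008,"y":0,"z":0,"turn":0},{"jaw":1,"x":0,"y":0,"z":0,"turn":0}]'|tail -2; python3 st.py
python3 -m creep '[{"jaw":1,"x":-0.012,"y":0,"z":0,"turn":0},{"jaw":1,"x":-0.012,"y":0,"z":0,"turn":0},{"jaw":1,"x":-0.012,"y":0,"z":0,"turn":0},{"jaw":1,"x":0,"y":0,"z":0,"turn":0}]'|tail -2; python3 st.py
```

```text
ft_force: [2.3, 0.3, -5.4]
width: 21.8
F tool [ 5.44 -0.63  2.19] T [-0.03 -0.9  -0.  ]
axis at [626.93  58.2  275.36] turned rad 0.8895659932304169
ft_force: [2.8, 1.5, -3.6]
width: 21.9
F tool [3.59 0.33 3.15] T [-0.02 -0.9   0.12]
axis at [626.76  57.95 280.27] turned rad 0.8893391997672294
```

```bash
python3 -m creep '[{"jaw":1,"x":-0.012,"y":0,"z":0.005,"turn":0},{"jaw":1,"x":-0.015,"y":0,"z":0,"turn":0},{"jaw":1,"x":-0.015,"y":0,"z":0,"turn":0},{"jaw":1,"x":-0.015,"y":0,"z":0,"turn":0},{"jaw":1,"x":0,"y":0,"z":0,"turn":0}]'|tail -2; python3 st.py
python3 -m creep '[{"jaw":1,"x":-0.02,"y":0,"z":0,"turn":0},{"jaw":1,"x":-0.03,"y":0,"z":0,"turn":0},{"jaw":1,"x":-0.05,"y":0,"z":0,"turn":0},{"jaw":1,"x":-0.1,"y":0,"z":0,"turn":0},{"jaw":1,"x":-0.1,"y":0,"z":0,"turn":0},{"jaw":1,"x":0,"y":0,"z":0,"turn":0}]'; python3 st.py
```

```text
ft_force: [0.2, -0.3, -3.4]
width: 21.9
F tool [ 3.36 -0.32  0.07] T [-0.04  0.02 -0.01]
axis at [626.95  57.84 287.02] turned rad 0.8896110253672076
clock: 16.78
tcp_pos: [532.9, 19.4, 325.6]
tool_rot: [[0.004, -0.382, 0.924], [0.0, 0.924, 0.382], [-1.0, -0.001, 0.004]]
ft_force: [0.3, -1.0, -3.2]
width: 22.1
F tool [ 3.21 -1.03 -0.12] T [-0.02 -0.13 -0.03]
axis at [628.33  58.1  326.04] turned rad 0.8892987893536117
```

```bash
python3 -m creep '[{"jaw":1,"x":0,"y":-0.15,"z":-0.07,"turn":0},{"jaw":1,"x":0,"y":-0.28,"z":-0.14,"turn":0},{"jaw":1,"x":0,"y":-0.28,"z":-0.14,"turn":0},{"jaw":1,"x":0,"y":-0.28,"z":-0.14,"turn":0},{"jaw":1,"x":0,"y":-0.28,"z":-0.14,"turn":0},{"jaw":1,"x":0,"y":-0.28,"z":-0.14,"turn":0},{"jaw":1,"x":0,"y":-0.28,"z":-0.14,"turn":0},{"jaw":1,"x":0,"y":-0.28,"z":-0.14,"turn":0}]' | head -2
python3 -m creep '[{"jaw":1,"x":0,"y":-0.1,"z":-0.05,"turn":-0.07},{"jaw":1,"x":0,"y":0,"z":0,"turn":-0.078},{"jaw":1,"x":0,"y":0,"z":0,"turn":-0.078},{"jaw":1,"x":0,"y":0,"z":0,"turn":-0.078},{"jaw":1,"x":0,"y":0,"z":0,"turn":-0.078},{"jaw":1,"x":0,"y":0,"z":0,"turn":-0.078},{"jaw":1,"x":0,"y":0,"z":0,"turn":-0.078},{"jaw":1,"x":0,"y":0,"z":0,"turn":-0.012}]'
python3 -m creep '[{"jaw":1,"x":0,"y":0,"z":0,"turn":0},{"jaw":1,"x":0,"y":0,"z":0,"turn":0}]'
python3 - <<'E'
from w import *
s=r.get_state();R,p=s["tool_rot"],s["tcp_pos"];print(p,np.degrees(np.arctan2(R[1,2],R[0,2])),R.T@(np.array([512.9,-284.9,45.6])-p)/120)
for n in ("wrist","side"):
    im,d=optics.get_image(n);np.savez(f"pics/{n}9.npz",im=im,d=d,R=R,p=p)
    if n=="side":
        u=proj(cam("side"),[p+90*R[:,2]])[0].astype(int);x,y=u;im=cv2.resize(im[y-30:y+30,x-40:x+40],None,fx=9,fy=9,interpolation=cv2.INTER_CUBIC)
    cv2.imwrite(f"pics/{n}9.png",im[...,::-1])
im=np.load("pics/side9.npz")["im"];cv2.imwrite("pics/side9b.png",cv2.resize(im[180:245,240:320,::-1],None,fx=9,fy=9,interpolation=cv2.INTER_CUBIC))
E
```

```text
clock: 17.45
tcp_pos: [511.2, -264.4, 322.4]
clock: 18.12
tcp_pos: [510.7, -276.1, 322.2]
tool_rot: [[-0.0, -0.952, 0.305], [0.0, 0.305, 0.952], [-1.0, 0.0, 0.0]]
ft_force: [-0.7, 0.9, -3.5]
width: 21.6
clock: 18.28
tcp_pos: [510.8, -276.0, 322.4]
tool_rot: [[-0.0, -0.95, 0.314], [0.0, 0.314, 0.95], [-1.0, 0.0, 0.0]]
ft_force: [-0.3, 0.3, -3.7]
width: 22.1
[ 510.82306325 -276.04324021  322.38836744] 71.71664578431296 [ 2.30655872 -0.04019466 -0.06466908]
```

View pics/wrist9.png

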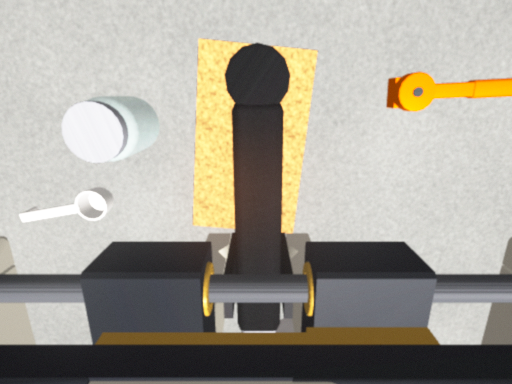

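View pics/side9.png

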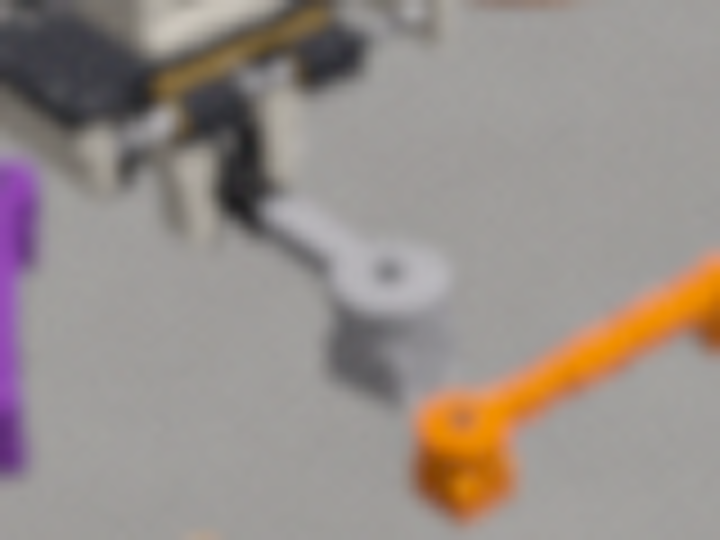

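View pics/side9b.png

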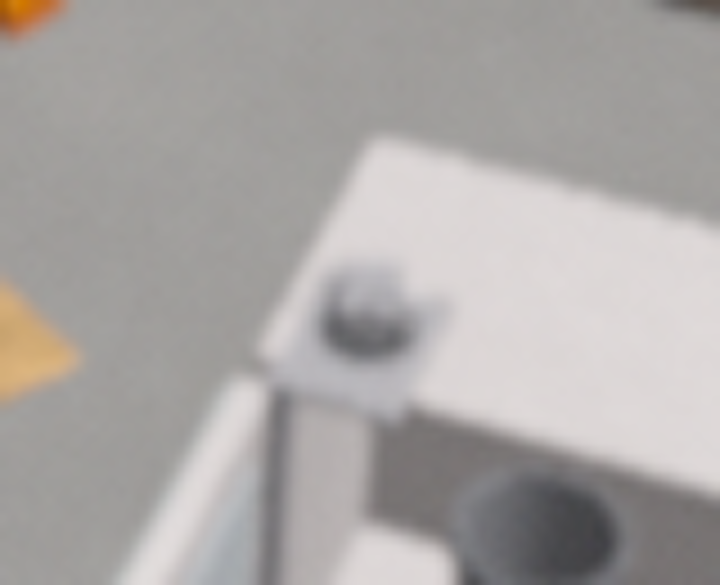

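```bash
python3 -m creep '[{"jaw":1,"x":0.2,"y":-0.02,"z":-0.05,"turn":0},{"jaw":1,"x":0.3,"y":-0.02,"z":-0.055,"turn":0},{"jaw":1,"x":0.3,"y":0,"z":0,"turn":0},{"jaw":1,"x":0.3,"y":0,"z":0,"turn":0},{"jaw":1,"x":0.3,"y":0,"z":0,"turn":0},{"jaw":1,"x":0.25,"y":0,"z":0,"turn":0},{"jaw":1,"x":0.2,"y":0,"z":0,"turn":0},{"jaw":1,"x":0.15,"y":0,"z":0,"turn":0}]' | head -2
python3 -m creep '[{"jaw":1,"x":0.15,"y":0,"z":0,"turn":0},{"jaw":1,"x":0.07,"y":0,"z":0,"turn":0},{"jaw":1,"x":0.02,"y":0,"z":0,"turn":0},{"jaw":1,"x":0,"y":0,"z":0,"turn":0},{"jaw":1,"x":0,"y":0,"z":0,"turn":0}]'
```

```text
clock: 19.05
tcp_pos: [510.5, -289.3, 80.1]
clock: 19.47
tcp_pos: [512.3, -289.8, 54.8]
tool_rot: [[0.001, -0.951, 0.31], [-0.001, 0.31, 0.951], [-1.0, -0.002, -0.0]]
ft_force: [0.5, -0.6, -3.7]
width: 21.4
```

```bash
python3 -m creep '[{"jaw":1,"x":0.03,"y":0,"z":0,"turn":0},{"jaw":1,"x":0.02,"y":0,"z":0,"turn":0},{"jaw":1,"x":0,"y":0,"z":0,"turn":0}]'
python3 -m creep '[{"jaw":1,"x":0.01,"y":0,"z":0,"turn":0},{"jaw":1,"x":0.01,"y":0,"z":0,"turn":0},{"jaw":1,"x":0,"y":0,"z":0,"turn":0}]'
python3 st.py
```

```text
clock: 19.72
tcp_pos: [511.5, -289.5, 48.0]
tool_rot: [[0.0, -0.951, 0.31], [-0.0, 0.31, 0.951], [-1.0, -0.0, 0.0]]
ft_force: [-0.1, 0.5, -3.4]
width: 22.1
clock: 19.97
tcp_pos: [512.0, -289.6, 45.7]
tool_rot: [[0.001, -0.951, 0.31], [-0.0, 0.31, 0.951], [-1.0, -0.001, -0.0]]
ft_force: [0.1, 1.0, -0.2]
width: 21.7
F tool [0.18 0.18 0.95] T [ 0.03 -0.08  0.17]
axis at [ 544.54 -191.87   45.71] turned rad 0.025341208192185747
```

Contact with the mat, and the weight has come off the wrist. Opening the jaws.

```bash
python3 -m creep '[{"jaw":1,"x":0.003,"y":0,"z":0,"turn":0},{"jaw":0.5,"x":0,"y":0,"z":0,"turn":0},{"jaw":0.3,"x":0,"y":0,"z":0,"turn":0},{"jaw":0,"x":0,"y":0,"z":0,"turn":0},{"jaw":0,"x":0,"y":0,"z":0,"turn":0},{"jaw":0,"x":0,"y":0,"z":0,"turn":0},{"jaw":0,"x":0,"y":0,"z":0,"turn":0},{"jaw":0,"x":0,"y":0,"z":0,"turn":0}]'
python3 -m creep '[{"jaw":0,"x":0,"y":0,"z":0,"turn":0},{"jaw":0,"x":-0.05,"y":0,"z":0,"turn":0},{"jaw":0,"x":-0.2,"y":0,"z":0,"turn":0},{"jaw":0,"x":-0.3,"y":0,"z":0,"turn":0},{"jaw":0,"x":-0.3,"y":0,"z":0,"turn":0},{"jaw":0,"x":-0.3,"y":0,"z":0,"turn":0},{"jaw":0,"x":-0.3,"y":0,"z":0,"turn":0},{"jaw":0,"x":-0.3,"y":0,"z":0,"turn":0}]'
```

```text
clock: 20.63
tcp_pos: [511.5, -289.6, 45.0]
tool_rot: [[-0.0, -0.951, 0.31], [-0.0, 0.31, 0.951], [-1.0, 0.0, -0.0]]
ft_force: [0.3, 0.1, 0.7]
width: 62.9
clock: 21.3
tcp_pos: [511.1, -289.5, 257.6]
tool_rot: [[0.001, -0.951, 0.31], [-0.0, 0.31, 0.951], [-1.0, -0.001, 0.0]]
ft_force: [0.8, -1.0, 0.1]
width: 87.5
```

```bash
python3 -m creep '[{"jaw":0,"x":-0.1,"y":0,"z":0.25,"turn":0},{"jaw":0,"x":0,"y":0,"z":0.3,"turn":0},{"jaw":0,"x":0,"y":0,"z":0.3,"turn":0},{"jaw":0,"x":0,"y":0,"z":0,"turn":0},{"jaw":0,"x":0,"y":0,"z":0,"turn":0}]'
python3 - <<'E'
from h import *
s=r.get_state()
for n in ("wrist","side"):
    im,d=optics.get_image(n);np.savez(f"pics/{n}10.npz",im=im,d=d,R=s["tool_rot"],p=s["tcp_pos"]);cv2.imwrite(f"pics/{n}10.png",im[...,::-1])
im=np.load("pics/wrist10.npz")["im"]
u=proj(cam("wrist",s),[[544.5,-191.9,31]])[0].astype(int);x,y=u;print(u)
cv2.imwrite("pics/wrist10c.png",cv2.resize(im[y-35:y+35,x-45:x+45,::-1],None,fx=8,fy=8,interpolation=cv2.INTER_CUBIC))
E
```

```text
clock: 21.72
tcp_pos: [543.6, -190.9, 267.7]
tool_rot: [[0.001, -0.952, 0.307], [0.0, 0.307, 0.952], [-1.0, -0.001, 0.0]]
ft_force: [-0.7, 0.5, -0.6]
width: 87.6
[258 165]
```

View pics/wrist10.png

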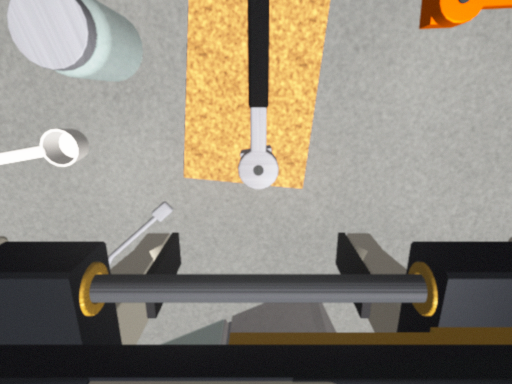

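View pics/wrist10c.png

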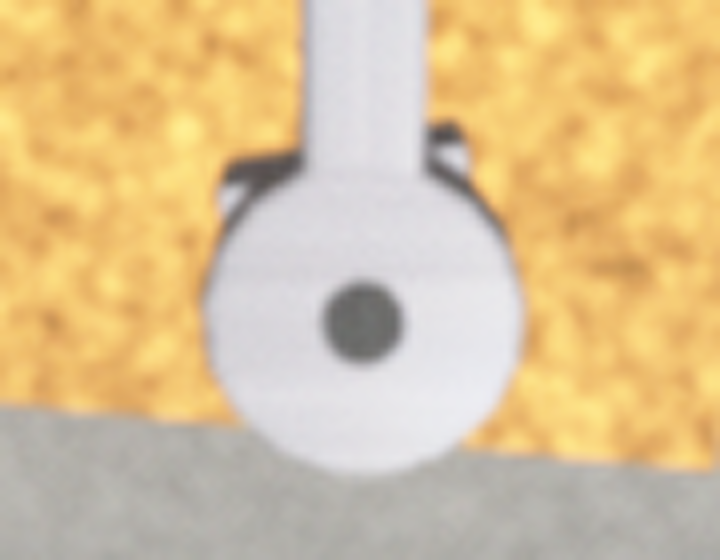

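View pics/side10.png

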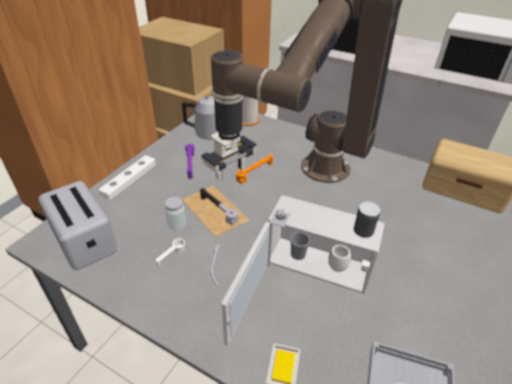

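The back edge of the socket runs from (222,165) to (460,122) in the crop. That is about 0.18 rad against the handle, so the joint is tripped and within range. Final checks follow: level, grip position in the mat frame, and the bolt's turn.

```bash
python3 - <<'E'
from w import *
f=np.load("pics/wrist10.npz");im,d=f["im"],f["d"];KM=kmf(f)
h=plane(KM,[[257.9,164.5]],52)[0]
e=plane(KM,[[213+222/8,130+165/8],[213+460/8,130+122/8]],31);v=(e[1]-e[0])[:2]
mid=[]
for y in range(5,100,4):
    xs=np.nonzero(im[y,235:285].max(1)<75)[0]+235; mid.append([(xs.min()+xs.max())/2,y])
P=plane(KM,mid,53);w=(P[0]-P[-1])[:2];a=np.arctan2(w[1],w[0]);b=np.arctan2(v[1],v[0])
print("bend",(a-b+np.pi/4)%(np.pi/2)-np.pi/4,"handle deg",np.degrees(a))
D=[np.median(d[int(y),int(x)-2:int(x)+3]) for x,y in mid];Q=depthpts(KM,mid,D);print("heights along grip",np.round(Q[::4,2],1), "head",[depthpts(KM,[(258,y)],[d[y,258]])[0,2].round(1) for y in (155,178)])
c=plane(KM,[[185,178.5],[303,187.5]],4)[:,:2];print("mat end",c,np.linalg.norm(c[1]-c[0]))
y=(c[1]-c[0])/np.linalg.norm(c[1]-c[0]);x=np.array([y[1],-y[0]]);x*=np.sign(x@w);m=c.mean(0)+135*x
g=h[:2]+115*w/np.linalg.norm(w);print("grip in mat",(g-m)@x,(g-m)@y)
E
```

```text
bend -0.1848745967791432 handle deg -108.26003328432293
heights along grip [53.4 52.6 53.3 53.  53.4 53.3] head [np.float64(53.5), np.float64(52.5)]
mat end [[ 644.18138539 -199.77329592]
 [ 498.0521794  -139.44219833]] 158.09359942466088
grip in mat 16.431202046287453 7.149144529437654
```

```bash
python3 -c "
from plant import r
r.sign_off();print(r.get_state()['clock'])"
```

```text
the job is handed in; nothing more can be done
the job is handed in; nothing more can be done
```

The bolt is tightened to the click and the wrench is back on the cork mat with its joint tripped. I handed the job in at about 22 s; the hand-in itself gave no verdict.

**What I did:**
- **Seating:** I took the steel wrench by its grip and lowered the socket over the bolt head. It met only about 4 N, at the height expected for fully seated.
- **Tightening:** I turned it clockwise until the side force levelled off at about 6–8 N, which I took as the trip. Slipping began at about 0.77 rad. I carried on to 0.97 rad to bend the joint well past the 0.10 rad it needs.
- **Removal:** I backed off about 0.08 rad, within the socket's play, before lifting. I felt up to about 3 N of sideways rubbing on the way up and shifted about 0.6 mm to clear it. I then laid the wrench down and let go.

**What my last checks showed:**
- **Joint:** it is bent about 0.185 rad, inside the 0.10–0.30 rad limits.
- **Wrench:** it lies level, with the grip's top at 53 mm all along. The grip's middle is about 16 mm along and 7 mm across from the mat's centre.
- **Bolt:** it visibly turned in the side view. I did not measure its angle; the wrench's turn implies roughly 0.65 rad, about 11 mm at the corner.
- **Other things:** they look undisturbed in the last side view, though I did not measure them. The gripper was clear of everything.

**One disagreement:** early on, the top camera placed the wrench about 6 mm from where the wrist camera did. I went by the wrist camera, and the socket slid over the bolt without catching.

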